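Pack and close the fastener case

ROBOT

A 7-joint arm with a two-finger parallel gripper is mounted at the origin on the work surface. World frame = base frame: x ahead of the robot, y to its left, z up, the work surface at z = 0. Lengths are in m, angles in rad, forces in N, time in s.
With the tool pointing down it reaches from about 0.4 to 0.85 m from the base axis. Payload 10.4 kg.
Tool frame: the origin (TCP) lies at the very end of the fingers, on their centre line; the grasp point (between the pads) lies 19 mm behind it; z points along the fingers, y is the line along which they close (so a half turn about z gives the same grasp; the last joint's range is limited). The gripper opens to 85 mm and grips with 20 to 120 N. Pads are 22 mm wide; open, the fingers measure 114 mm over their backs; the gripper's body (76 mm by 85 mm) begins 54 mm behind the grasp point. The pads swing forward as they close: fully open they stand 13 mm farther back than shut.
Start: joints at [-1.134, 0.332, -0.065, 1.46, 0.022, 1.35, -0.088], TCP at [0.277, 0.56, 0.201] pointing down, gripper open.
Joint ranges: [-2.6, 2.6], [-0.5, 2.12], [-1.47, 1.34], [0.16, 2.42], [-1.27, 4.41], [0.06, 2.06], [-2.6, 2.6]. Speed limits (rad/s): [2.22, 2.22, 2.79, 2.79, 3.14, 3.14, 3.14].

INTERFACE

Orientations are given as a unit quaternion [x, y, z, w].
In Python, from workcell import * gives the robot as it stands. The module is installed in compiled form; this text tells all that it offers.
- The arm moves only by the tool carry_out, never from a script. Its argument "motion" is a list of rows, each an object with "xyz": the shift along the tool's x, y, z in m, a list of three; "angular": the turn, a rotation vector about the tool's x, y, z in degrees, a list of three. A call has 1 to 12 rows; each row is the pose to reach, as a shift and turn from the pose commanded when the call began, along the tool's axes at that moment; what a row does not reach only later rows make up. A row lasts 1/10 s, in which the tool goes at most 50 mm and 8.59 degrees, less where a joint would pass 70% of its speed; a pose out of reach is approached as far as the arm can. A call with a gripper value outside its range is refused whole. "hand" is the opening, from 0 (shut) to 1 (fully open), set as the call begins (left out, the last holds). The fingers move at their own pace and stop on an object; "grip_force" is the grip in N (left out, the last holds). Time passes only in rows, so rows that repeat a pose let the fingers close. It gives the time, the measured TCP pose, the force, the opening and the grip force at its end, in the units of the state.
- get_obs(): the state, without advancing time (a new reading comes with each control period).
- camera(name): name is "scene" or "top" or "wrist"; returns a dict with "img" (384x512x3 uint8, red, green, blue), "fx", "fy", "cx", "cy" (pixels), "extrinsics" (4x4, takes a point from camera to world coordinates). Camera axes: x right, y up, looking along -z (the intrinsics and any distortion apply to the point x, -y, -z); pixel columns grow to the right and rows downward; lengths in m; the calibration is good to about 2 mm. The wrist camera is an equidistant fisheye: a pixel r from the principal point sees the ray r / f radians off the axis. A picture is of the moment at which its call begins. There is no depth.
- hand_in(): hands the job in; it is judged then, once.
The state is a dict: "clock": time; "joint_pos": joint angles; "joint_velocities": joint speeds; "tau": joint torques, N m; "position": TCP position; "ee_rot": TCP orientation; "ft_force": force on the tool from outside, world axes, zero at the start; "torque": the same for the moment, N m; "grip_width": opening from 0.0 (shut) to 1.0 (fully open); "grasp_force": force on a finger pad.
Only numpy, scipy, OpenCV 4.12 (cv2) and the standard library are available. Lean on these libraries where they do the work, as an engineer would, in place of code of your own. Each camera call takes 0.05 s, during which the arm holds its last target. There are 200 camera calls.

TASK

Finish packing the fastener case: set the two square white jars still on the bench upright and fully down into the two empty pockets, handling them without dropping, throwing or tipping them over. Then swing the lid fully shut, and after that press both latches down flat against the front of the case. Leave the jars already packed, and everything else on the bench, where they are.

Things in the scene. Friction and masses are not known exactly. Their poses are not given: they have to be found in the camera images.
- case: grey fastener case, fixed: tray 140 (x) x 206 (y) x 50 high, walls and floor 4 thick, six pockets 62 square with centres at x = -33, +33 and y = -66, 0, +66 (dividers 24 above the floor). Origin: centre of the underside; x points from the front (latch side) to the hinge; the front faces the robot's right, z up. Carry handle: 70 wide, 21 proud of the front's middle, 19 to 29 above the bench
- lid (a joint): angle of the lid (140 x 206, 30 deep, walls 4): 0 = shut on the tray's rim, 1.57 = upright, starts leaning back at 1.8 to 2.05, stop at 2.1. Stiff hinge (0.3 N m friction): it stays where left; 1 to 4 N at the free edge moves it. Open, its edge is up to 190, its latches 215 above the bench. Shut, its plain flat top is 80 above the bench, 4 clear of the caps of seated jars
- lid_hinge (a point): the middle of the lid's hinge line, on the tray's rear rim, 70 behind the case's origin and 50 above the bench
- lid_edge (a point): the middle of the lid's free edge at its outer (top) face: with the lid shut, the top front edge of the case, 140 from the hinge line and 30 above it
- latch_l (a joint): angle of the left (case +y) black flap latch on the lid's front: 0 = flat against the front of the shut case, 1.57 = straight out; starts at 1.1 to 1.9, stop at 2.0; stays where left, 1 to 3 N at the tip moves it. Flap 44 wide, 30 long, 5 thick (8 at its tip). Its hinge, with the lid shut: 2 in front of the lid's front, 64 above the bench, 70 left of the case's middle
- latch_r (a joint): the same for the right latch, 70 to the case's -y side
- latch_l_tip (a point): the middle of the left latch's free end
- latch_r_tip (a point): the middle of the right latch's free end
- jar_a: square white plastic screw jar: body 56 x 56 x 48 high, round black cap 40 diameter, 50 to 68 above the base; origin at the centre of the underside, z up, x and y square to its sides; about 0.16 kg. One of the two that still stand on the bench, left of the case among other things
- jar_b: square white plastic screw jar: body 56 x 56 x 48 high, round black cap 40 diameter, 50 to 68 above the base; origin at the centre of the underside, z up, x and y square to its sides; about 0.16 kg. The other one, right of the case
- jar_c: a square white plastic screw jar of the same kind, already seated in the case
- jar_d: a square white plastic screw jar of the same kind, already seated in the case
- jar_e: a square white plastic screw jar of the same kind, already seated in the case
- jar_f: a square white plastic screw jar of the same kind, already seated in the case
- liner_1: thin dark foam liner on the floor of one empty pocket, 60 square; origin at the pocket's centre on the floor, 4 above the bench. Which two pockets are empty varies
- liner_2: the same in the other empty pocket
- round_jar: bystander: round white jar 58 diameter with black cap, 68 high, origin under its centre (as for all bystanders); it does not belong in the case
- glue_bottle: bystander: cream glue bottle, 60 diameter, 165 high
- tin: bystander: metal tin 70 diameter, 84 high
- tape_measure: bystander: tape measure 82 long over its tab (x) x 36 x 63 high
- sanding_block: bystander: cork sanding block 112 (x) x 64 x 34 high
- screwdriver: bystander: screwdriver lying along its x
- try_square: bystander: carpenter's try square lying flat, stock 20 x 110 x 14 and a blade 150 long along its x

How it is judged:
On the way, in this order (a step that is already met when the one before it is completed fails the run):
1. both bench jars seated upright in the two empty pockets and let go (((horizontal distance between jar_a and liner_1 below 0.007 m and horizontal distance between jar_b and liner_2 below 0.007 m) or (horizontal distance between jar_a and liner_2 below 0.007 m and horizontal distance between jar_b and liner_1 below 0.007 m)) and z of each of jar_a, jar_b in the frame of case below 0.007 m and angle between each of jar_a, jar_b's own z axis and vertical below 0.06 rad and contact force between the fingers and jar_a below 0.3 N and contact force between the fingers and jar_b below 0.3 N), for 0.2 s.
2. then the lid fully shut over the six jars (((horizontal distance between jar_a and liner_1 below 0.007 m and horizontal distance between jar_b and liner_2 below 0.007 m) or (horizontal distance between jar_a and liner_2 below 0.007 m and horizontal distance between jar_b and liner_1 below 0.007 m)) and z of each of jar_a, jar_b in the frame of case below 0.007 m and angle between each of jar_a, jar_b's own z axis and vertical below 0.06 rad and value of joint lid below 0.03 rad), for 0.2 s.
3. then both latches pressed flat while the lid is shut (value of joint lid below 0.03 rad and value of joint each of latch_l, latch_r below 0.12 rad), for 0.2 s.
At the end, for the whole second after the job is handed in: Jars a, b in the two empty pockets: within 7 mm of centre, base at most 7 mm above the case underside, tilt < 0.06; the other four likewise and moved < 10 mm; all at rest; lid < 0.03 rad, latches < 0.12 rad; bystanders moved < 30 mm (all of step 3 and ((horizontal distance between jar_a and liner_1 below 0.007 m and horizontal distance between jar_b and liner_2 below 0.007 m) or (horizontal distance between jar_a and liner_2 below 0.007 m and horizontal distance between jar_b and liner_1 below 0.007 m)) and z of each of jar_a, jar_b, jar_c, jar_d, jar_e, jar_f in the frame of case below 0.007 m and angle between each of jar_a, jar_b, jar_c, jar_d, jar_e, jar_f's own z axis and vertical below 0.06 rad and distance of each of jar_c, jar_d, jar_e, jar_f from where it was at the start of the episode below 0.01 m and linear speed of each of jar_a, jar_b, jar_c, jar_d, jar_e, jar_f below 0.02 m/s and distance of each of round_jar, glue_bottle, tin, tape_measure, sanding_block, screwdriver, try_square from where it was at the start of the episode below 0.03 m); the robot touches nothing.
It fails at once if a jar dropped from a height or thrown (faster than 1.2 m/s) (linear speed of any of jar_a, jar_b, jar_c, jar_d, jar_e, jar_f above 1.2 m/s).
It fails at once if a jar tipped over (more than 0.7 rad) (angle between any of jar_a, jar_b, jar_c, jar_d, jar_e, jar_f's own z axis and vertical above 0.7 rad).
It fails at once if a standing bystander knocked over (0.5 rad) or any bystander shoved more than 40 mm (angle between any of round_jar, glue_bottle, tin, tape_measure's own z axis and vertical above 0.5 rad or distance of any of round_jar, glue_bottle, tin, tape_measure, sanding_block, screwdriver, try_square from where it was at the start of the episode above 0.04 m).
It also fails if it takes over 69 s, if anything falls off the work surface, if the arm or the gripper's body presses on something with over 40 N, if the wrist force passes 120 N, or if a joint passes its speed limit or range.

## Working session

There is one attempt and no reset: what is moved stays moved. The work goes in short steps, Python scripts to look and compute and a tool call to move; the robot and the scene stay as the last step left them, time stands still between calls to the robot, and variables do not carry over. Pictures are saved under pics/ and viewed, at most 10 in all, crops included, and the job is handed in when it is done.

Besides the shell and the picture viewer there is one more tool, called as name(argument=value, ...), one argument or row to a line, values as JSON. carry_out: Moves the arm, as the interface text tells. Its arguments: {"type":"object","properties":{"motion":{"type":"array"},"hand":{"type":"number"},"grip_force":{"type":"number"}},"required":["motion"]}

```bash
mkdir -p pics
cat > h.py <<'E'
from workcell import *
import numpy as np, cv2
from scipy.spatial.transform import Rotation as R
def ray(c,u,v,fish=False):
    x=(u-c['cx'])/c['fx'];y=(v-c['cy'])/c['fy']
    if fish:
        r=np.hypot(x,y); s=np.sin(r)/r if r>1e-9 else 1; d=np.array([x*s,-y*s,-np.cos(r)])
    else: d=np.array([x,-y,-1.])
    E=np.array(c['extrinsics']); return E[:3,3],E[:3,:3]@d
def plane(c,u,v,z,fish=False):
    o,d=ray(c,u,v,fish); return o+d*(z-o[2])/d[2]
def proj(c,p,fish=False):
    E=np.array(c['extrinsics']); q=E[:3,:3].T@(np.array(p)-E[:3,3]); x,y,z=q[0],-q[1],-q[2]
    if fish:
        r=np.hypot(x,y);t=np.arctan2(r,z);return c['cx']+c['fx']*x/r*t,c['cy']+c['fy']*y/r*t
    return c['cx']+c['fx']*x/z,c['cy']+c['fy']*y/z
def save(c,n,box=None,s=1):
    im=c['img'][:,:,::-1]
    if box: im=im[box[1]:box[3],box[0]:box[2]]
    cv2.imwrite('pics/'+n,cv2.resize(np.ascontiguousarray(im),None,fx=s,fy=s,interpolation=cv2.INTER_CUBIC))
E
python3 - <<'E'
from h import *
import pickle
o=get_obs();print(o)
d={}
for n in('scene','top','wrist'):
    c=camera(n);d[n]=c;save(c,n+'0.png',s=1.5);print(n,c['fx'],c['fy'],c['cx'],c['cy'],np.round(c['extrinsics'],3).tolist())
pickle.dump(d,open('c0.pkl','wb'))
E
```

```text
{'clock': 0.0, 'joint_pos': array([-1.13358487,  0.33289261, -0.06470548,  1.46095068,  0.02156322,
        1.34989336, -0.08847915]), 'joint_velocities': array([ 8.81525353e-04,  6.17987154e-04,  8.71622924e-05, -1.25818468e-03,
        6.71696661e-04,  5.34078466e-04, -5.10693236e-04]), 'tau': array([-1.14211971e-04, -6.25447941e+01,  4.89279523e-02, -3.91597939e+01,
        1.61159394e-02,  1.00262213e-02,  4.41729128e-05]), 'position': array([0.27716595, 0.55970976, 0.20039854]), 'ee_rot': array([ 2.27866625e-01,  9.73692084e-01, -7.09350976e-04, -1.50910864e-04]), 'ft_force': array([-0.22575416,  0.07583313, -0.22374129]), 'torque': array([ 0.00635373, -0.04360974,  0.00192635]), 'grasp_force': 0.0, 'grip_width': 0.9992325298081014}
scene 365.7417749840248 365.7417749840248 258.78517260124886 187.93546810959836 [[0.574, -0.452, 0.683, 1.276], [0.819, 0.327, -0.472, -0.47], [-0.01, 0.83, 0.558, 0.609], [0.0, 0.0, 0.0, 1.0]]
top 454.0516198466892 454.0516198466892 247.87967190918536 195.04504621268487 [[-0.007, 0.983, -0.186, 0.304], [-1.0, -0.009, -0.01, -0.006], [-0.012, 0.186, 0.983, 1.555], [0.0, 0.0, 0.0, 1.0]]
wrist 297.3186396354542 297.3186396354542 254.22536802936935 191.16194379529443 [[0.443, -0.856, -0.265, 0.209], [0.896, 0.423, 0.134, 0.593], [-0.002, -0.297, 0.955, 0.375], [0.0, 0.0, 0.0, 1.0]]
```

View pics/top0.png

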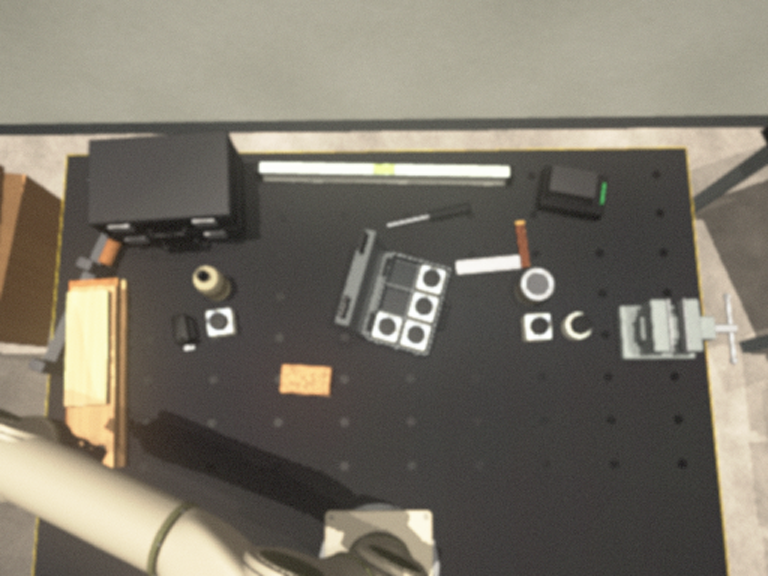

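View pics/scene0.png

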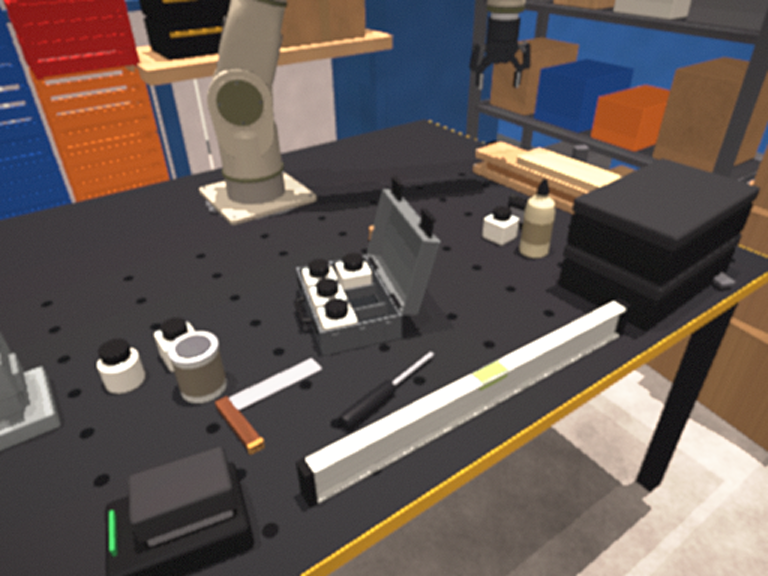

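The top view (1.5x) shows the case near (400,300) with its front facing right and the lid open at left. The packed caps are at about (432,277), (422,305), (416,333) and (386,327), so the empty pockets are the rear far and rear middle ones at about (402,272) and (397,300). Jar_a is at (220,322), with the tape at (185,332) and the glue bottle at (210,285). Jar_b is at (538,325), with the tin at (537,285) and the round jar at (577,325). The scene view agrees with this.

Run:
```python
from h import *
import pickle
c=pickle.load(open('c0.pkl','rb'))['top']
im=c['img'];hsv=cv2.cvtColor(im,cv2.COLOR_RGB2HSV)
m=((hsv[:,:,2]>150)&(hsv[:,:,1]<45)).astype(np.uint8)
m[:120]=0;m[:, :110]=0;m[250:]=0;m[:,410:]=0
cs,_=cv2.findContours(m,cv2.RETR_EXTERNAL,cv2.CHAIN_APPROX_NONE)
for k in cs:
    a=cv2.contourArea(k)
    if a<40: continue
    r=cv2.minAreaRect(k);p=plane(c,*r[0],.05);print('blob',np.round(r[0],1),np.round(r[1],1),round(r[2]),'w',np.round(p[:2],3))
for n,(u,v,z) in dict(a=(220,321,.068),b=(538.5,325,.068),c1=(432,277,.072),c2=(422,305,.072),c3=(416,333,.072),c4=(386,327,.072),tape=(185,330,.06),gluetop=(205,272,.165),tin=(537,283,.084),round=(577,325,.06),sand=(305,380,.034)).items():
    print(n,np.round(plane(c,u/1.5-.17,v/1.5-.17,z)[:2],3))
```

```text
blob [358. 218.] [18. 18.] 90 w [ 0.508 -0.356]
blob [383.3 217.5] [18.4 14.6] 65 w [ 0.509 -0.441]
blob [146.3 214.4] [18.5 17.9] 85 w [0.526 0.351]
blob [357.5 189. ] [20. 21.] 90 w [ 0.606 -0.36 ]
blob [272.2 202.3] [38.3 57.5] 15 w [ 0.563 -0.071]
blob [324.7 176. ] [ 9.9 43.3] 84 w [ 0.652 -0.251]
blob [236.7 183.7] [ 6.8 30.4] 16 w [0.628 0.048]
a [0.525 0.347]
b [ 0.51  -0.355]
c1 [ 0.619 -0.124]
c2 [ 0.556 -0.1  ]
c3 [ 0.494 -0.086]
c4 [ 0.508 -0.02 ]
tape [0.507 0.426]
gluetop [0.615 0.359]
tin [ 0.601 -0.353]
round [ 0.51  -0.442]
sand [0.396 0.161]
```

carry_out(
  motion=[
    {"xyz": [-0.317,-0.081,0],"angular": [0,0,-26.4]},
    {"xyz": [-0.317,-0.081,0],"angular": [0,0,-26.4]},
    {"xyz": [-0.317,-0.081,0],"angular": [0,0,-26.4]},
    {"xyz": [-0.317,-0.081,0],"angular": [0,0,-26.4]},
    {"xyz": [-0.317,-0.081,0],"angular": [0,0,-26.4]},
    {"xyz": [-0.317,-0.081,0],"angular": [0,0,-26.4]},
    {"xyz": [-0.317,-0.081,0],"angular": [0,0,-26.4]},
    {"xyz": [-0.317,-0.081,0],"angular": [0,0,-26.4]},
    {"xyz": [-0.317,-0.081,0],"angular": [0,0,-26.4]},
  ],
  hand=0.65,
)

```text
clock: 1.05
position: [0.5257, 0.3463, 0.2008]
ee_rot: [0.0, 1.0, -0.0, -0.0]
ft_force: [-0.2, 1.5, 1.0]
grip_width: 0.65
grasp_force: 0.0
```

Run:
```python
from h import *
import pickle
o=get_obs();print(o['clock'],o['position'],R.from_quat(o['ee_rot']).as_matrix().round(3).tolist(),o['joint_pos'].round(2),o['grip_width'])
c=camera('wrist');pickle.dump(c,open('wa.pkl','wb'));save(c,'wa.png',s=1.5)
print(np.round(c['extrinsics'],3).tolist(),proj(c,[.525,.347,.068],1))
```

```text
1.05 [0.52568309 0.34631351 0.20076322] [[-1.0, 0.001, -0.001], [0.001, 1.0, -0.0], [0.001, -0.0, -1.0]] [-0.69  0.34  0.05  1.45 -0.02  1.35  0.93] 0.6503704175105799
[[0.0, -0.955, -0.296, 0.449], [1.0, -0.0, 0.001, 0.346], [-0.001, -0.296, 0.955, 0.375], [0.0, 0.0, 0.0, 1.0]] (np.float64(255.59944560173452), np.float64(173.54400136044325))
```

View pics/wa.png

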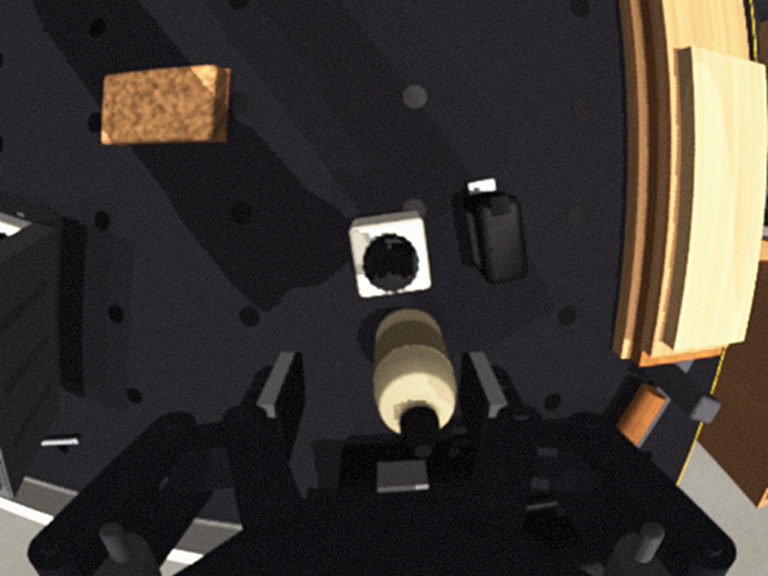

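The wrist view (1.5x) has jar_a's cap at about (390,262) and its body spanning (350,215) to (431,297), slightly turned. The glue bottle is below it in the image, on the far side, and the tape is at right. I'll fit the cap and the top face next.

```bash
cat >> h.py <<'E'
def jar(c,p0,zb=0.,fish=True,rad=45,thr=150):
    """cap centre + body yaw (mod 90) from picture, near world guess p0; zb base height"""
    u0,v0=proj(c,[p0[0],p0[1],zb+.06],fish);u0,v0=int(u0),int(v0)
    g=c['img'].astype(int);x0,y0=max(u0-rad,0),max(v0-rad,0)
    s=g[y0:v0+rad,x0:u0+rad]; w=((s.min(2)>thr)).astype(np.uint8)
    cs,_=cv2.findContours(w,cv2.RETR_EXTERNAL,cv2.CHAIN_APPROX_NONE)
    k=max(cs,key=cv2.contourArea)
    P=np.array([plane(c,a+x0,b+y0,zb+.048,fish)[:2] for a,b in k[:,0]],np.float32)
    r=cv2.minAreaRect(P*1000)
    dark=(s.max(2)<75).astype(np.uint8); fill=cv2.drawContours(np.zeros_like(w),[cv2.convexHull(k)],-1,1,-1)
    n,l,st,ce=cv2.connectedComponentsWithStats(dark*fill)
    i=1+np.argmax(st[1:,4]); ys,xs=np.where(l==i)
    Q=np.array([plane(c,a+x0,b+y0,zb+.068,fish)[:2] for a,b in zip(xs,ys)])
    hull=cv2.convexHull((Q*1000).astype(np.float32));cc=cv2.minEnclosingCircle(hull)
    return dict(rect=(np.round(r[0],1),np.round(r[1],1),round(r[2],1)),cap=np.round(cc[0],1),d=round(2*cc[1],1),mean=np.round(Q.mean(0)*1000,1))
E
python3 - <<'E'
from h import *
import pickle
c=pickle.load(open('wa.pkl','rb'))
for t in(110,150,185,210):print(t,jar(c,[.525,.347],thr=t))
for n,(u,v,z) in dict(tapeR=(525,230,.06),tapeL=(468,215,.063),tapebot=(482,280,.06),glueL=(377,350,0.1),gluecap=(420,420,.165)).items(): print(n,plane(c,u/1.5,v/1.5,z,1).round(3))
print(c['img'][170:180,255:265].max(), c['img'][150:152,240:280].min(2).tolist())
E
```

```text
110 {'rect': (array([527.3, 352.1]), array([57.2, 56.1]), 7.2), 'cap': array([527.5, 351.8]), 'd': 43.8, 'mean': array([526.2, 351.5])}
150 {'rect': (array([527.8, 352. ]), array([55.2, 55.3]), 8.2), 'cap': array([527.5, 351.8]), 'd': 43.8, 'mean': array([526.2, 351.5])}
185 {'rect': (array([528. , 352.7]), array([54.4, 53.4]), 8.3), 'cap': array([525.8, 352.3]), 'd': 40.7, 'mean': array([524.1, 352.7])}
210 {'rect': (array([527.9, 354. ]), array([54., 50.]), 8.8), 'cap': array([525.8, 352.3]), 'd': 40.7, 'mean': array([522., 356.])}
tapeR [0.503 0.452 0.06 ]
tapeL [0.493 0.407 0.063]
tapebot [0.542 0.421 0.06 ]
glueL [0.58  0.343 0.1  ]
gluecap [0.593 0.367 0.165]
27 [[135, 144, 155, 164, 178, 180, 189, 203, 206, 216, 214, 220, 222, 233, 236, 235, 235, 236, 238, 240, 243, 243, 243, 244, 247, 247, 247, 249, 250, 250, 248, 249, 250, 249, 250, 250, 250, 250, 251, 249], [200, 208, 214, 220, 223, 229, 231, 233, 233, 236, 237, 238, 242, 241, 240, 244, 243, 244, 246, 247, 249, 248, 249, 248, 249, 248, 250, 249, 248, 249, 249, 250, 249, 249, 249, 249, 250, 249, 250, 249]]
```

Run:
```python
from h import *
import pickle
c=pickle.load(open('wa.pkl','rb'));t=pickle.load(open('c0.pkl','rb'))['top']
print('base near edge',plane(c,408/1.5,311/1.5,0,1).round(3))
for z in(.12,.135,.15,.165): print(z,'wrist nozzle',plane(c,420/1.5,425/1.5,z,1).round(3)[:2],'shoulder near',plane(c,412/1.5,352/1.5,z,1).round(3)[:2],'top nozzle',plane(t,205/1.5,271/1.5,z).round(3)[:2])
print(plane(c,377/1.5,330/1.5,.04,1).round(3),plane(c,443/1.5,330/1.5,.04,1).round(3))
```

```text
base near edge [0.588 0.369 0.   ]
0.12 wrist nozzle [0.628 0.372] shoulder near [0.572 0.365] top nozzle [0.626 0.37 ]
0.135 wrist nozzle [0.618 0.371] shoulder near [0.565 0.364] top nozzle [0.623 0.366]
0.15 wrist nozzle [0.607 0.369] shoulder near [0.557 0.363] top nozzle [0.62  0.362]
0.165 wrist nozzle [0.597 0.368] shoulder near [0.55  0.362] top nozzle [0.616 0.358]
[0.59  0.342 0.04 ] [0.59  0.396 0.04 ]
```

carry_out(
  motion=[
    {"xyz": [-0.002,0.0057,0.04],"angular": [0,0,-7]},
    {"xyz": [-0.002,0.0057,0.08],"angular": [0,0,-7]},
    {"xyz": [-0.002,0.0057,0.115],"angular": [0,0,-7]},
    {"xyz": [-0.002,0.0057,0.135],"angular": [0,0,-7]},
    {"xyz": [-0.002,0.0057,0.146],"angular": [0,0,-7]},
    {"xyz": [-0.002,0.0057,0.1515],"angular": [0,0,-7]},
    {"xyz": [-0.002,0.0057,0.1515],"angular": [0,0,-7]},
    {"xyz": [-0.002,0.0057,0.1515],"angular": [0,0,-7]},
  ],
)

```text
clock: 1.9
position: [0.5279, 0.3533, 0.051]
ee_rot: [-0.062, 0.998, 0.001, 0.001]
ft_force: [1.0, -0.5, -0.4]
grip_width: 0.648
grasp_force: 0.0
```

carry_out(
  motion=[
    {"xyz": [0,0,0],"angular": [0,0,0]},
    {"xyz": [0,0,0],"angular": [0,0,0]},
    {"xyz": [0,0,0],"angular": [0,0,0]},
    {"xyz": [0,0,0],"angular": [0,0,0]},
    {"xyz": [0,0,0],"angular": [0,0,0]},
    {"xyz": [0,0,0],"angular": [0,0,0]},
  ],
  hand=0.3,
  grip_force=40,
)

```text
clock: 2.5
position: [0.5275, 0.3526, 0.0498]
ee_rot: [-0.062, 0.998, 0.0, 0.0]
ft_force: [0.2, -0.5, -0.2]
grip_width: 0.303
grasp_force: 0.0
```

Run:
```python
from h import *
c=camera('wrist');save(c,'wb.png',(130,130,390,384),2.2)
o=get_obs();print(o['position'],o['grip_width'],o['grasp_force'])
```

```text
[0.52748243 0.35255418 0.04972435] 0.3013436665261595 0.0
```

View pics/wb.png

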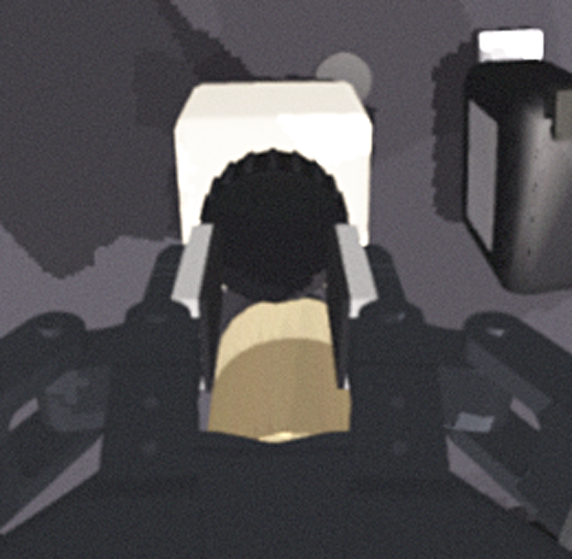

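The fingers sit centred on either side of the cap, with the jar square to them. They have just not closed far enough yet.

carry_out(
  motion=[
    {"xyz": [0,0,0],"angular": [0,0,0]},
    {"xyz": [0,0,0],"angular": [0,0,0]},
    {"xyz": [0,0,0],"angular": [0,0,0]},
    {"xyz": [0,0,0],"angular": [0,0,0]},
    {"xyz": [0,0,0],"angular": [0,0,0]},
  ],
  hand=0.0,
  grip_force=40,
)

```text
clock: 3.05
position: [0.5275, 0.3526, 0.0497]
ee_rot: [-0.062, 0.998, 0.0, 0.0]
ft_force: [0.0, -0.5, 0.8]
grip_width: -0.001
grasp_force: 0.0
```

Run:
```python
from h import *
c=camera('wrist');save(c,'wc.png',(130,130,390,384),2.2)
p=get_obs()['position']
f=lambda q:((np.array(proj(c,q,1))-[130,130])*2.2).round()
for dz in(0,.01,.019,.03): print('tcp+',dz,f(p+[0,0,dz]))
print('cap top c',f([.5275,.352,.068]),'near',f([.5075,.352,.068]),'far',f([.5475,.352,.068]),'L/R',f([.5275,.332,.068]),f([.5275,.372,.068]))
```

```text
tcp+ 0 [275. 208.]
tcp+ 0.01 [275. 222.]
tcp+ 0.019 [275. 237.]
tcp+ 0.03 [275. 256.]
cap top c [273. 235.] near [283. 165.] far [264. 299.] L/R [198. 227.] [347. 243.]
```

View pics/wc.png

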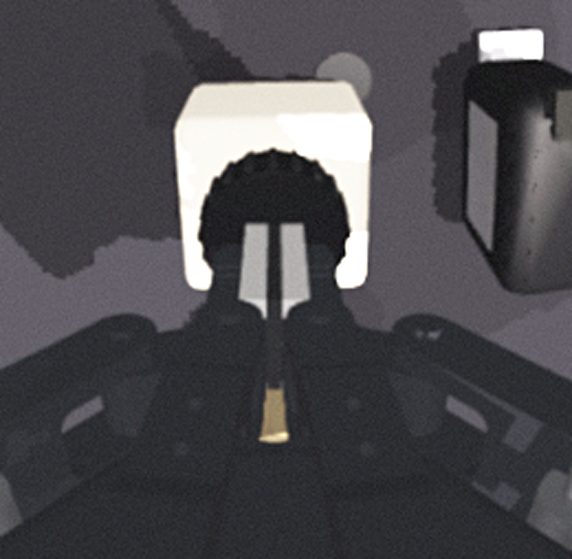

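Run:
```python
from h import *
c=camera('wrist');o=get_obs();p=o['position'];Rm=R.from_quat(o['ee_rot']).as_matrix()
f=lambda q:((np.array(proj(c,q,1))-[130,130])*2.2).round()
for dx in(.011,0):
  for b in (0,.01,.015,.019,.025,.03,.035,.04): print(dx,b,f(p+Rm@[dx,.005,-b]),f(p+Rm@[dx,-.005,-b]))
```

```text
0.011 0 [293. 172.] [257. 172.]
0.011 0.01 [294. 185.] [257. 185.]
0.011 0.015 [294. 192.] [256. 192.]
0.011 0.019 [295. 198.] [256. 198.]
0.011 0.025 [295. 208.] [255. 208.]
0.011 0.03 [296. 216.] [255. 216.]
0.011 0.035 [297. 225.] [254. 225.]
0.011 0.04 [297. 234.] [253. 234.]
0 0 [292. 208.] [258. 208.]
0 0.01 [293. 222.] [257. 222.]
0 0.015 [294. 230.] [256. 230.]
0 0.019 [294. 237.] [256. 237.]
0 0.025 [295. 247.] [256. 247.]
0 0.03 [295. 256.] [255. 256.]
0 0.035 [296. 266.] [254. 266.]
0 0.04 [297. 276.] [254. 276.]
```

The shut pads end at about row 222 in the crop. By the calibration that is some 30 mm behind the reported TCP, so they closed above the cap. I'll reopen and lower in force-checked steps.

carry_out(
  motion=[
    {"xyz": [0,0,0],"angular": [0,0,0]},
    {"xyz": [0,0,0],"angular": [0,0,0]},
    {"xyz": [0,0,0],"angular": [0,0,0]},
    {"xyz": [0,0,0],"angular": [0,0,0]},
    {"xyz": [0,0,0],"angular": [0,0,0]},
    {"xyz": [0,0,0.007],"angular": [0,0,0]},
    {"xyz": [0,0,0.014],"angular": [0,0,0]},
    {"xyz": [0,0,0.02],"angular": [0,0,0]},
    {"xyz": [0,0,0.02],"angular": [0,0,0]},
  ],
  hand=0.65,
)

```text
clock: 4.05
position: [0.5267, 0.352, 0.0282]
ee_rot: [-0.062, 0.998, -0.001, -0.001]
ft_force: [0.4, -0.1, 0.0]
grip_width: 0.652
grasp_force: 0.0
```

Run:
```python
from h import *
o=get_obs();print(o['position'],o['ft_force'],o['grip_width'])
c=camera('wrist');s=camera('scene')
a=cv2.resize(c['img'][130:384,130:390],(570,557));u,v=map(int,proj(s,o['position']))
b=cv2.resize(s['img'][v-40:v+30,u-35:u+35],(220,220),interpolation=cv2.INTER_CUBIC)
k=np.zeros((557,790,3),np.uint8);k[:,:570]=a;k[:220,570:]=b;cv2.imwrite('pics/wd.png',k[:,:,::-1]);print('tcp in scene inset at',(35/70*220,40/70*220))
```

```text
[0.52667444 0.35203609 0.02817027] [ 0.4477886  -0.12978303  0.02257396] 0.6524971142550824
tcp in scene inset at (110.0, 125.71428571428571)
```

View pics/wd.png

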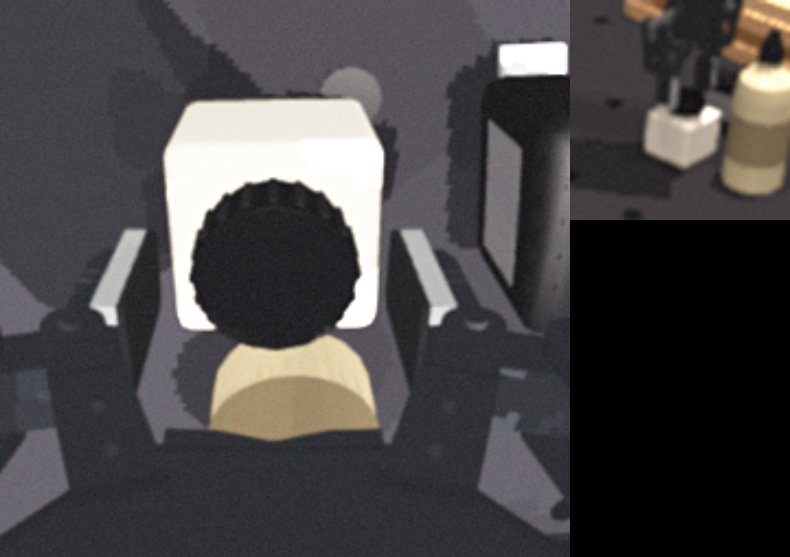

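The scene inset shows the fingertips just reaching the cap while the reported TCP lies mid-jar, so the fingers end about 33 mm short of the reported point. I'll lower a little more and close.

carry_out(
  motion=[
    {"xyz": [0,0,0.004],"angular": [0,0,0]},
    {"xyz": [0,0,0.008],"angular": [0,0,0]},
    {"xyz": [0,0,0.008],"angular": [0,0,0]},
  ],
)

```text
clock: 4.45
position: [0.5271, 0.3523, 0.021]
ee_rot: [-0.062, 0.998, -0.0, -0.0]
ft_force: [-0.4, -0.5, -0.2]
grip_width: 0.648
grasp_force: 0.0
```

carry_out(
  motion=[
    {"xyz": [0,0,0],"angular": [0,0,0]},
    {"xyz": [0,0,0],"angular": [0,0,0]},
    {"xyz": [0,0,0],"angular": [0,0,0]},
    {"xyz": [0,0,0],"angular": [0,0,0]},
    {"xyz": [0,0,0],"angular": [0,0,0]},
    {"xyz": [0,0,0],"angular": [0,0,0]},
  ],
  hand=0.0,
  grip_force=50,
)

```text
clock: 5.05
position: [0.5277, 0.3527, 0.022]
ee_rot: [-0.061, 0.998, 0.0, 0.0]
ft_force: [0.6, 1.0, 3.7]
grip_width: 0.444
grasp_force: 50.7
```

carry_out(
  motion=[
    {"xyz": [0,0,-0.01],"angular": [0,0,0]},
    {"xyz": [0,0,-0.035],"angular": [0,0,0]},
    {"xyz": [0,0,-0.075],"angular": [0,0,0]},
    {"xyz": [0,0,-0.12],"angular": [0,0,0]},
    {"xyz": [0,0,-0.165],"angular": [0,0,0]},
    {"xyz": [0,0,-0.205],"angular": [0,0,0]},
    {"xyz": [0,0,-0.235],"angular": [0,0,0]},
    {"xyz": [0,0,-0.245],"angular": [0,0,0]},
    {"xyz": [0,0,-0.245],"angular": [0,0,0]},
  ],
)

```text
clock: 5.95
position: [0.5277, 0.3527, 0.2675]
ee_rot: [-0.061, 0.998, 0.0, 0.001]
ft_force: [0.5, 0.2, -2.3]
grip_width: 0.441
grasp_force: 50.6
```

carry_out(
  motion=[
    {"xyz": [0.001,-0.03,0],"angular": [0,0,3]},
    {"xyz": [0.003,-0.08,0],"angular": [0,0,8]},
    {"xyz": [0.005,-0.13,0],"angular": [0,0,13]},
    {"xyz": [0.008,-0.18,0],"angular": [0,0,18]},
    {"xyz": [0.01,-0.23,0],"angular": [0,0,23]},
    {"xyz": [0.012,-0.28,0],"angular": [0,0,23]},
    {"xyz": [0.014,-0.33,0],"angular": [0,0,23]},
    {"xyz": [0.016,-0.38,0],"angular": [0,0,23]},
    {"xyz": [0.018,-0.43,0],"angular": [0,0,23]},
    {"xyz": [0.02,-0.475,0],"angular": [0,0,23]},
    {"xyz": [0.022,-0.51,0],"angular": [0,0,23]},
    {"xyz": [0.022,-0.524,0],"angular": [0,0,23]},
  ],
)

```text
clock: 7.15
position: [0.5681, -0.1747, 0.2641]
ee_rot: [0.141, 0.99, -0.001, -0.002]
ft_force: [-0.3, -0.9, -2.3]
grip_width: 0.451
grasp_force: 50.7
```

carry_out(
  motion=[
    {"xyz": [0,0,0],"angular": [0,0,0]},
    {"xyz": [0,0,0],"angular": [0,0,0]},
  ],
)

```text
clock: 7.35
position: [0.5696, -0.1689, 0.265]
ee_rot: [0.138, 0.99, 0.0, -0.001]
ft_force: [-0.3, 0.4, -2.8]
grip_width: 0.445
grasp_force: 50.7
```

Run:
```python
from h import *
import pickle
o=get_obs();print(o['position'],o['ft_force'],o['grip_width'],o['joint_pos'].round(2))
c=camera('wrist');pickle.dump(c,open('we.pkl','wb'));save(c,'we.png',s=1.5)
```

```text
[ 0.5696301  -0.16889676  0.26498972] [-0.32257909  0.42475341 -2.77954897] 0.445205538297023 [-0.12  0.24  0.41  1.46 -0.1   1.46  1.58]
```

View pics/we.png

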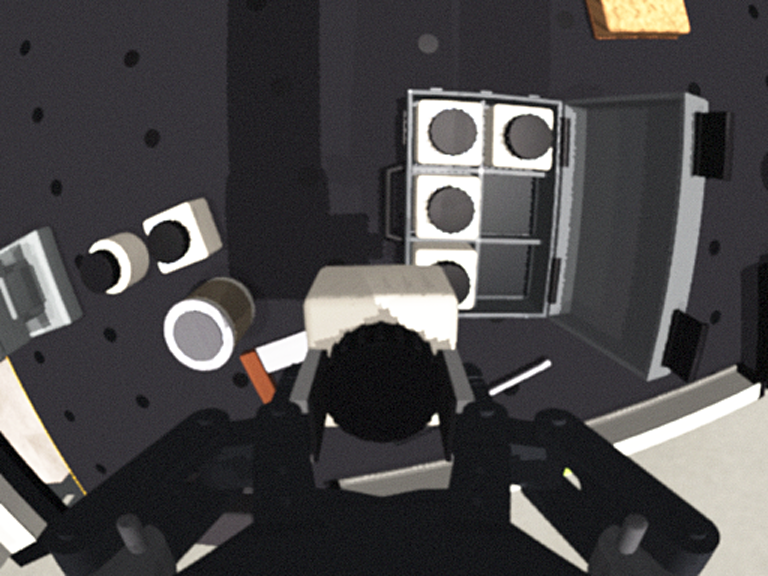

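The wrist view (1.5x) has the case square to the tool. The seated caps are at (451,131), (528,136), (451,209) and partly at (455,285). The empty rear pockets are at (507,206) and (503,270), and the held jar is clear of everything. I'll fit the cap circles and the tray edges.

Run:
```python
from h import *
import pickle
c=pickle.load(open('we.pkl','rb'));im=c['img']
g=cv2.cvtColor(im,cv2.COLOR_RGB2GRAY)
P={}
for n,(u,v) in dict(c3=(451,131),c4=(528,136),c2=(451,209)).items():
    u0,v0=int(u/1.5-26),int(v/1.5-26)
    s=cv2.resize(g[v0:v0+52,u0:u0+52],None,fx=6,fy=6,interpolation=cv2.INTER_CUBIC)
    h=cv2.HoughCircles(s,cv2.HOUGH_GRADIENT,1.5,200,param1=120,param2=20,minRadius=80,maxRadius=125)
    x,y,r=h[0,0];u,v=u0+(x+.5)/6-.5,v0+(y+.5)/6-.5
    p=plane(c,u,v,.072,1);e=plane(c,u+r/6,v,.072,1);P[n]=p
    print(n,(u*1.5,v*1.5),'r mm',np.linalg.norm(e-p)*1e3,p.round(4))
    w=(im[v0-6:v0+58,u0-6:u0+58].min(2)>170).astype(np.uint8)
    k=max(cv2.findContours(w,0,1)[0],key=cv2.contourArea)
    q=np.array([plane(c,a+u0-6,b+v0-6,.052,1)[:2]*1e3 for a,b in k[:,0]],np.float32);r=cv2.minAreaRect(q);print('  body',np.round(r[0],1),np.round(r[1],1),round(r[2],1))
d=P['c4']-P['c3'];print('spacing x',np.linalg.norm(d),np.degrees(np.arctan2(d[1],d[0])))
d=P['c3']-P['c2'];print('spacing y',np.linalg.norm(d),np.degrees(np.arctan2(d[1],d[0])))
for n,(u,v,z) in dict(TL=(410,92,.05),BL=(404,316,.05),TR=(562,102,.05),BR=(548,317,.05),div1L=(413,176,.028),div1R=(545,172,.028),div2R=(540,241,.028)).items(): print(n,plane(c,u/1.5-.17,v/1.5-.17,z,1).round(4))
# held jar
for n,(u,v) in dict(nl=(306,330),nr=(458,322)).items(): print(n, proj(c,[.57,-.169,.3],1))
o=get_obs();print(R.from_quat(o['ee_rot']).as_matrix()[:,0])
```

```text
c3 (np.float32(452.1875), np.float32(131.5625)) r mm 19.889735000821965 [ 0.4939 -0.0882  0.072 ]
  body [494.9 -84.8] [78.3 77.7] 75.2
c4 (np.float32(527.1875), np.float32(142.8125)) r mm 27.062723804639532 [ 0.5174 -0.0278  0.072 ]
  body [512.4 -24.2] [55.9 56.2] 73.5
c2 (np.float32(449.9375), np.float32(208.8125)) r mm 20.37855417464002 [ 0.5557 -0.1065  0.072 ]
  body [ 559.8 -100.1] [77.7 85. ] 75.8
spacing x 0.06482510167613474 68.78257354241866
spacing y 0.06443521001275852 163.55212149751253
TL [ 0.4508 -0.1108  0.05  ]
BL [ 0.6449 -0.1695  0.05  ]
TR [0.4886 0.0223 0.05  ]
BR [ 0.6862 -0.0332  0.05  ]
div1L [ 0.524 -0.127  0.028]
div1R [ 0.5507 -0.0024  0.028 ]
div2R [ 0.6155 -0.0217  0.028 ]
nl (np.float64(255.5156588116089), np.float64(250.90794524488643))
nr (np.float64(255.5156588116089), np.float64(250.90794524488643))
[-0.96204794  0.27287261  0.00207187]
```

Run:
```python
from h import *
import pickle
c=pickle.load(open('we.pkl','rb'))
o=get_obs();p=o['position'];Rm=R.from_quat(o['ee_rot']).as_matrix()
f=lambda *q:(np.array(proj(c,p+Rm@np.array(q),1))*1.5).round(1)
for dx in(-.003,0,.003): print(dx,'capnear',f(.02+dx,0,-.046),'capfar',f(-.02+dx,0,-.046),'L',f(dx,-.02,-.046),'R',f(dx,.02,-.046),'body near L/R top',f(.028+dx,-.028,-.026),f(.028+dx,.028,-.026),'bot',f(.028+dx,-.028,.022),f(.028+dx,.028,.022))
```

```text
-0.003 capnear [385.4 345.9] capfar [385.  446.8] L [325.6 399.3] R [444.8 399.1] body near L/R top [306.  301.1] [463.9 301. ] bot [323.  266.7] [445.6 266.7]
0 capnear [385.4 337.2] capfar [385.1 440.2] L [325.1 391.7] R [445.3 391.5] body near L/R top [305.5 293. ] [464.4 293. ] bot [322.8 260.3] [445.9 260.3]
0.003 capnear [385.4 328.4] capfar [385.1 433.4] L [324.5 383.9] R [445.9 383.7] body near L/R top [305.1 284.9] [464.9 284.8] bot [322.5 253.9] [446.1 253.9]
```

Run:
```python
import cv2
im=cv2.imread('pics/we.png')[230:460,280:480]
g=im.min(2)
for r in (240,246,252,258,264,270,280,290,300,310,316,322,330,340): # rows abs
    row=g[r-230]; import numpy as np
    w=np.where(row>120)[0]; print(r,w.min()+280 if len(w) else None,w.max()+280 if len(w) else None,end=' | ')
col=g[:,384-280];print('\ncol384',[(i+230,int(col[i])) for i in range(20,225,6)])
row=g[380-230];print('row380',[(i+280,int(row[i])) for i in range(10,195,6)])
```

```text
240 406 479 | 246 406 479 | 252 406 479 | 258 406 478 | 264 406 478 | 270 322 477 | 280 316 477 | 290 311 475 | 300 305 475 | 310 304 457 | 316 305 479 | 322 305 457 | 330 305 457 | 340 280 456 | 
col384 [(250, 56), (256, 46), (262, 44), (268, 133), (274, 136), (280, 129), (286, 134), (292, 144), (298, 252), (304, 255), (310, 162), (316, 167), (322, 66), (328, 13), (334, 12), (340, 12), (346, 14), (352, 10), (358, 19), (364, 11), (370, 8), (376, 12), (382, 17), (388, 10), (394, 6), (400, 15), (406, 18), (412, 21), (418, 16), (424, 16), (430, 13), (436, 13), (442, 29), (448, 51), (454, 55)]
row380 [(290, 22), (296, 81), (302, 96), (308, 100), (314, 23), (320, 22), (326, 17), (332, 14), (338, 17), (344, 12), (350, 11), (356, 6), (362, 16), (368, 13), (374, 18), (380, 11), (386, 11), (392, 17), (398, 13), (404, 15), (410, 10), (416, 11), (422, 16), (428, 16), (434, 15), (440, 2), (446, 18), (452, 88), (458, 102), (464, 100), (470, 19)]
```

```bash
cat >> h.py <<'E'
O=np.array([.566,-.0745,0]);YAW=np.radians(73.5)
def case(x,y,z): 
    return O+np.array([np.cos(YAW)*x-np.sin(YAW)*y,np.sin(YAW)*x+np.cos(YAW)*y,z])
def lidp(th,r,h,y): return case(.07-r*np.cos(th)+h*np.sin(th),y,.05+r*np.sin(th)+h*np.cos(th))
E
python3 - <<'E'
from h import *
import pickle
c=pickle.load(open('we.pkl','rb'));t=pickle.load(open('c0.pkl','rb'));
for th in(1.8,1.9,2.0,2.05):
    print(th,[tuple((np.array(proj(c,lidp(th,.14,h,y),1))*1.5).round().astype(int)) for h in(0,.03) for y in(.103,-.103)],
     'top',[tuple((np.array(proj(t['top'],lidp(th,.14,h,y)))*1.5).round().astype(int)) for h in(0,.03) for y in(.103,-.103)],
     'scene',[tuple((np.array(proj(t['scene'],lidp(th,.14,h,y)))*1.5).round().astype(int)) for h in(0,.03) for y in(.103,-.103)])
print('hinge',[(np.array(proj(c,case(.07,y,.05),1))*1.5).round() for y in(.103,-.103)])
E
```

```text
1.8 [(np.int64(679), np.int64(91)), (np.int64(641), np.int64(381)), (np.int64(704), np.int64(99)), (np.int64(666), np.int64(374))] top [(np.int64(351), np.int64(325)), (np.int64(379), np.int64(231)), (np.int64(337), np.int64(322)), (np.int64(365), np.int64(228))] scene [(np.int64(380), np.int64(188)), (np.int64(420), np.int64(240)), (np.int64(395), np.int64(189)), (np.int64(437), np.int64(241))]
1.9 [(np.int64(691), np.int64(95)), (np.int64(652), np.int64(377)), (np.int64(711), np.int64(103)), (np.int64(674), np.int64(369))] top [(np.int64(344), np.int64(324)), (np.int64(372), np.int64(230)), (np.int64(331), np.int64(320)), (np.int64(359), np.int64(227))] scene [(np.int64(386), np.int64(189)), (np.int64(428), np.int64(241)), (np.int64(401), np.int64(192)), (np.int64(445), np.int64(243))]
2.0 [(np.int64(700), np.int64(99)), (np.int64(662), np.int64(373)), (np.int64(716), np.int64(107)), (np.int64(679), np.int64(364))] top [(np.int64(338), np.int64(322)), (np.int64(366), np.int64(229)), (np.int64(326), np.int64(319)), (np.int64(354), np.int64(227))] scene [(np.int64(393), np.int64(191)), (np.int64(436), np.int64(242)), (np.int64(407), np.int64(195)), (np.int64(451), np.int64(246))]
2.05 [(np.int64(703), np.int64(101)), (np.int64(666), np.int64(371)), (np.int64(717), np.int64(108)), (np.int64(681), np.int64(361))] top [(np.int64(335), np.int64(322)), (np.int64(364), np.int64(228)), (np.int64(324), np.int64(319)), (np.int64(352), np.int64(227))] scene [(np.int64(396), np.int64(192)), (np.int64(439), np.int64(244)), (np.int64(410), np.int64(196)), (np.int64(454), np.int64(248))]
hinge [array([561., 100.]), array([544., 316.])]
```

carry_out(
  motion=[
    {"xyz": [-0.012,0.04,0],"angular": [0,0,0.6]},
    {"xyz": [-0.025,0.082,0],"angular": [0,0,0.6]},
    {"xyz": [-0.037,0.115,0.01],"angular": [0,0,0.6]},
    {"xyz": [-0.037,0.122,0.045],"angular": [0,0,0.6]},
    {"xyz": [-0.037,0.122,0.085],"angular": [0,0,0.6]},
    {"xyz": [-0.037,0.122,0.12],"angular": [0,0,0.6]},
    {"xyz": [-0.037,0.122,0.14],"angular": [0,0,0.6]},
    {"xyz": [-0.037,0.122,0.145],"angular": [0,0,0.6]},
    {"xyz": [-0.037,0.122,0.145],"angular": [0,0,0.6]},
    {"xyz": [-0.037,0.122,0.145],"angular": [0,0,0.6]},
  ],
)

```text
clock: 8.4
position: [0.6399, -0.0624, 0.1232]
ee_rot: [0.143, 0.99, 0.0, 0.001]
ft_force: [0.6, -0.2, -1.7]
grip_width: 0.444
grasp_force: 50.8
```

Run:
```python
from h import *
import pickle
o=get_obs();p=o['position'];print(p,o['ft_force'],o['grip_width'],R.from_quat(o['ee_rot']).as_matrix()[:,0])
c=camera('wrist');pickle.dump(c,open('wf.pkl','wb'))
im=np.ascontiguousarray(cv2.resize(c['img'],None,fx=1.5,fy=1.5,interpolation=cv2.INTER_CUBIC)[:,:,::-1])
def dot(q,col): 
    u,v=np.array(proj(c,q,1))*1.5;cv2.circle(im,(int(u),int(v)),3,col,-1)
for x in(-.033,.033):
  for y in(-.066,0,.066): dot(case(x,y,.072 if not(x>0 and y<.05) else .004),(0,0,255))
for x,y in((-.07,.103),(.07,.103),(-.07,-.103),(.07,-.103)): dot(case(x,y,.05),(0,255,0))
cv2.imwrite('pics/wf.png',im)
Rm=R.from_quat(o['ee_rot']).as_matrix()
t=case(.033,-.066,.004);d=Rm.T@(t+[0,0,.022]-p);print('to go',d.round(4))
```

```text
[ 0.63994563 -0.06237418  0.1232464 ] [ 0.62204024 -0.18272781 -1.67349912] 0.44397290251582605 [-0.95883833  0.28394586 -0.00195158]
to go [0.0016 0.0003 0.0972]
```

View pics/wf.png

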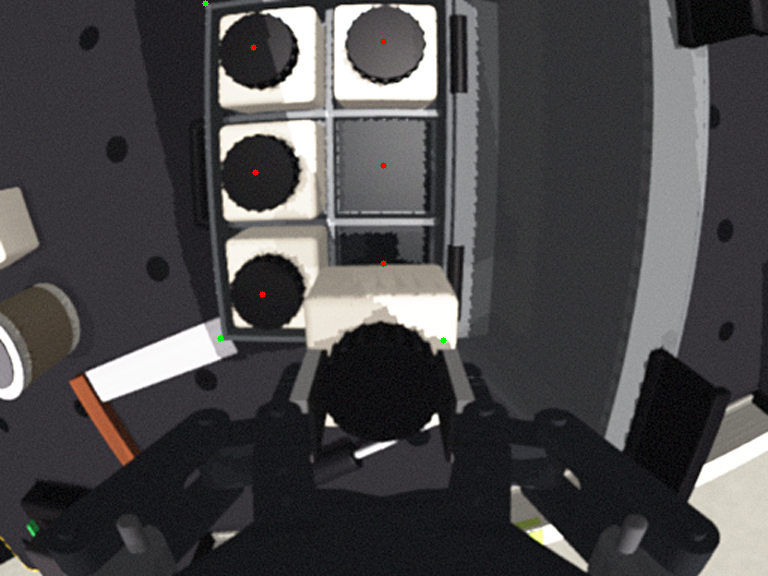

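The projected model (dots) agrees with the caps, liner and tray corners to about 1 mm: the middle liner is at (385,166), against (383,165) predicted. The held jar lines up with the far pocket, so I'll lower it.

carry_out(
  motion=[
    {"xyz": [0.0015,0.001,0.015],"angular": [0,0,0.2]},
    {"xyz": [0.0015,0.001,0.03],"angular": [0,0,0.2]},
    {"xyz": [0.0015,0.001,0.042],"angular": [0,0,0.2]},
    {"xyz": [0.0015,0.001,0.05],"angular": [0,0,0.2]},
    {"xyz": [0.0015,0.001,0.058],"angular": [0,0,0.2]},
    {"xyz": [0.0015,0.001,0.066],"angular": [0,0,0.2]},
    {"xyz": [0.0015,0.001,0.072],"angular": [0,0,0.2]},
    {"xyz": [0.0015,0.001,0.078],"angular": [0,0,0.2]},
  ],
)

```text
clock: 9.25
position: [0.6381, -0.0617, 0.0433]
ee_rot: [0.146, 0.989, 0.0, 0.0]
ft_force: [-0.0, -0.7, -2.5]
grip_width: 0.446
grasp_force: 50.8
```

carry_out(
  motion=[
    {"xyz": [0,0,0.005],"angular": [0,0,0]},
    {"xyz": [0,0,0.01],"angular": [0,0,0]},
    {"xyz": [0,0,0.015],"angular": [0,0,0]},
    {"xyz": [0,0,0.018],"angular": [0,0,0]},
    {"xyz": [0,0,0.0185],"angular": [0,0,0]},
    {"xyz": [0,0,0.0185],"angular": [0,0,0]},
  ],
)

```text
clock: 9.85
position: [0.6381, -0.0617, 0.0262]
ee_rot: [0.146, 0.989, 0.0, 0.0]
ft_force: [-3.5, 0.6, 6.2]
grip_width: 0.443
grasp_force: 51.7
```

carry_out(
  motion=[
    {"xyz": [0,0,0],"angular": [0,0,0]},
    {"xyz": [0,0,0],"angular": [0,0,0]},
    {"xyz": [0,0,0],"angular": [0,0,0]},
    {"xyz": [0,0,0],"angular": [0,0,0]},
    {"xyz": [0,0,-0.008],"angular": [0,0,0]},
    {"xyz": [0,0,-0.025],"angular": [0,0,0]},
    {"xyz": [0,0,-0.06],"angular": [0,0,0]},
    {"xyz": [0,0,-0.1],"angular": [0,0,0]},
    {"xyz": [0,0,-0.14],"angular": [0,0,0]},
    {"xyz": [0,0,-0.175],"angular": [0,0,0]},
    {"xyz": [0,0,-0.18],"angular": [0,0,0]},
  ],
  hand=0.62,
)

```text
clock: 10.95
position: [0.6401, -0.0621, 0.2111]
ee_rot: [0.146, 0.989, 0.001, 0.004]
ft_force: [1.0, -0.4, 0.3]
grip_width: 0.622
grasp_force: 0.0
```

carry_out(
  motion=[
    {"xyz": [0.005,-0.04,0],"angular": [0,0,0]},
    {"xyz": [0.01,-0.085,0],"angular": [0,0,0]},
    {"xyz": [0.016,-0.13,0],"angular": [0,0,0]},
    {"xyz": [0.022,-0.175,0],"angular": [0,0,0]},
    {"xyz": [0.028,-0.22,0],"angular": [0,0,0]},
    {"xyz": [0.033,-0.265,0],"angular": [0,0,0]},
    {"xyz": [0.039,-0.3,0],"angular": [0,0,0]},
    {"xyz": [0.039,-0.318,0],"angular": [0,0,0]},
    {"xyz": [0.039,-0.318,0],"angular": [0,0,0]},
    {"xyz": [0.039,-0.318,0],"angular": [0,0,0]},
  ],
)

```text
clock: 11.95
position: [0.5091, -0.3544, 0.2049]
ee_rot: [0.146, 0.989, 0.0, -0.0]
ft_force: [0.5, 0.3, -0.2]
grip_width: 0.621
grasp_force: 0.0
```

Run:
```python
from h import *
import pickle
o=get_obs();p=o['position'];print(p,o['ft_force'],o['grip_width'],o['joint_pos'].round(2),R.from_quat(o['ee_rot']).as_matrix()[:,0])
c=camera('wrist');pickle.dump(c,open('wg.pkl','wb'));save(c,'wg.png',s=1.5)
for t in(110,150,185):print(t,jar(c,[.51,-.356],thr=t,rad=42))
```

```text
[ 0.50910529 -0.35437033  0.20490553] [ 0.50670502  0.32778359 -0.20688801] 0.6208383119491393 [ 0.15  0.34  0.49  1.49 -0.16  1.35  1.93] [-9.57569707e-01  2.88201468e-01  4.11766115e-04]
110 {'rect': (array([ 508.8, -360.4]), array([61.3, 57. ]), 1.7), 'cap': array([ 509.3, -360.5]), 'd': 40.5, 'mean': array([ 511.6, -361.4])}
150 {'rect': (array([ 510.6, -360.3]), array([57., 56.]), 1.7), 'cap': array([ 509.3, -360.5]), 'd': 40.5, 'mean': array([ 511.6, -361.4])}
185 {'rect': (array([ 510.8, -360.2]), array([55.7, 55.2]), 2.0), 'cap': array([ 509.3, -360.5]), 'd': 40.5, 'mean': array([ 511.6, -361.4])}
```

View pics/wg.png

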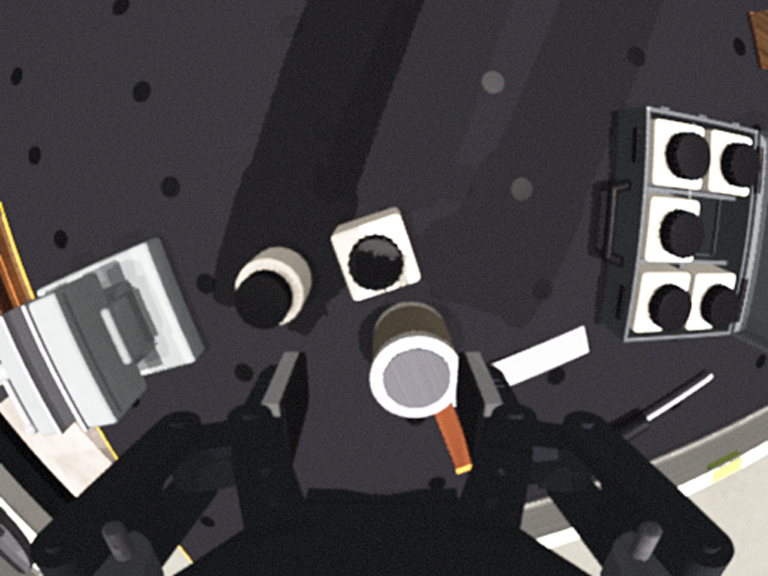

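Jar_a now sits in the far rear pocket, its cap at about (717,305). Jar_b's cap is at (376,262), with the round jar at (272,290) and the tin at (415,375). The fit puts jar_b at (0.510,-0.3605), yaw about 2°, with sides of 56 to 57 mm as they should be.

carry_out(
  motion=[
    {"xyz": [-0.0027,-0.0056,0.03],"angular": [0,0,-8]},
    {"xyz": [-0.0027,-0.0056,0.06],"angular": [0,0,-16]},
    {"xyz": [-0.0027,-0.0056,0.095],"angular": [0,0,-18.8]},
    {"xyz": [-0.0027,-0.0056,0.125],"angular": [0,0,-18.8]},
    {"xyz": [-0.0027,-0.0056,0.15],"angular": [0,0,-18.8]},
    {"xyz": [-0.0027,-0.0056,0.17],"angular": [0,0,-18.8]},
    {"xyz": [-0.0027,-0.0056,0.18],"angular": [0,0,-18.8]},
    {"xyz": [-0.0027,-0.0056,0.183],"angular": [0,0,-18.8]},
    {"xyz": [-0.0027,-0.0056,0.183],"angular": [0,0,-18.8]},
  ],
  hand=0.57,
)

```text
clock: 12.9
position: [0.5106, -0.3606, 0.0226]
ee_rot: [-0.018, 1.0, 0.0, 0.0]
ft_force: [0.2, -0.3, 0.8]
grip_width: 0.57
grasp_force: 0.0
```

carry_out(
  motion=[
    {"xyz": [0,0,0],"angular": [0,0,0]},
    {"xyz": [0,0,0],"angular": [0,0,0]},
    {"xyz": [0,0,0],"angular": [0,0,0]},
    {"xyz": [0,0,0],"angular": [0,0,0]},
    {"xyz": [0,0,0],"angular": [0,0,0]},
    {"xyz": [0,0,0],"angular": [0,0,0]},
  ],
  hand=0.0,
  grip_force=50,
)

```text
clock: 13.5
position: [0.5109, -0.3611, 0.0235]
ee_rot: [-0.018, 1.0, -0.0, 0.001]
ft_force: [-1.3, 2.5, 7.2]
grip_width: 0.444
grasp_force: 50.5
```

carry_out(
  motion=[
    {"xyz": [0,0,-0.01],"angular": [0,0,0]},
    {"xyz": [0,0,-0.035],"angular": [0,0,0]},
    {"xyz": [0,0,-0.075],"angular": [0,0,0]},
    {"xyz": [0,0,-0.105],"angular": [0,0,0]},
    {"xyz": [-0.008,0.03,-0.115],"angular": [0,0,3]},
    {"xyz": [-0.018,0.075,-0.115],"angular": [0,0,8]},
    {"xyz": [-0.029,0.12,-0.115],"angular": [0,0,13]},
    {"xyz": [-0.04,0.165,-0.115],"angular": [0,0,18.6]},
    {"xyz": [-0.05,0.21,-0.115],"angular": [0,0,18.6]},
    {"xyz": [-0.061,0.255,-0.115],"angular": [0,0,18.6]},
    {"xyz": [-0.07,0.29,-0.115],"angular": [0,0,18.6]},
    {"xyz": [-0.0762,0.3167,-0.115],"angular": [0,0,18.6]},
  ],
)

```text
clock: 14.7
position: [0.5751, -0.0389, 0.1378]
ee_rot: [0.143, 0.99, 0.0, 0.0]
ft_force: [-0.7, -1.0, -2.3]
grip_width: 0.444
grasp_force: 50.7
```

carry_out(
  motion=[
    {"xyz": [0,0,0],"angular": [0,0,0]},
    {"xyz": [0,0,0],"angular": [0,0,0]},
    {"xyz": [0,0,0],"angular": [0,0,0]},
  ],
)

```text
clock: 15.0
position: [0.5745, -0.0434, 0.1375]
ee_rot: [0.145, 0.989, -0.0, 0.0]
ft_force: [-0.2, -0.0, -2.2]
grip_width: 0.449
grasp_force: 50.7
```

Run:
```python
from h import *
import pickle
o=get_obs();p=o['position'];print(p,o['ft_force'],o['grip_width'],R.from_quat(o['ee_rot']).as_matrix()[:,0])
c=camera('wrist');pickle.dump(c,open('wh.pkl','wb'));a=pickle.load(open('wf.pkl','rb'))
# held jar edges, compare against jar_a picture (same arm-relative camera)
for n,k in(('a',a),('b',c)):
    g=cv2.resize(k['img'],None,fx=1.5,fy=1.5,interpolation=cv2.INTER_CUBIC).min(2)
    col=g[250:345,384].astype(int);d=np.diff(col);print(n,'col',[(i+250,int(d[i])) for i in np.where(abs(d)>14)[0]])
    for r in(285,320,335):
        w=np.where(g[r,290:475]>105)[0]+290;print('  row',r,w.min(),w.max())
print('to go',(R.from_quat(o['ee_rot']).as_matrix().T@(np.array([.5756,-.0419,.0265])-p)).round(4))
```

```text
[ 0.57454157 -0.0433629   0.13752476] [-0.16043298 -0.04827353 -2.23048946] 0.4486654577867879 [-9.58072826e-01  2.86524574e-01 -3.58599632e-04]
a col [(np.int64(262), 15), (np.int64(263), 28), (np.int64(264), 35), (np.int64(265), 27), (np.int64(293), 17), (np.int64(294), 30), (np.int64(295), 28), (np.int64(304), -16), (np.int64(305), -38), (np.int64(306), -30), (np.int64(320), -22), (np.int64(321), -48), (np.int64(322), -48), (np.int64(323), -23)]
  row 285 305 472
  row 320 291 467
  row 335 306 467
b col [(np.int64(261), 26), (np.int64(262), 36), (np.int64(263), 34), (np.int64(264), 26), (np.int64(291), 15), (np.int64(292), 20), (np.int64(293), 20), (np.int64(294), 16), (np.int64(306), -21), (np.int64(307), -20), (np.int64(316), -17), (np.int64(317), -22), (np.int64(318), -45), (np.int64(319), -49), (np.int64(320), -30)]
  row 285 310 468
  row 320 290 465
  row 335 290 465
to go [-0.0006  0.0018  0.111 ]
```

carry_out(
  motion=[
    {"xyz": [-0.001,0.0015,0.02],"angular": [0,0,0]},
    {"xyz": [-0.001,0.0015,0.04],"angular": [0,0,0]},
    {"xyz": [-0.001,0.0015,0.055],"angular": [0,0,0]},
    {"xyz": [-0.001,0.0015,0.063],"angular": [0,0,0]},
    {"xyz": [-0.001,0.0015,0.07],"angular": [0,0,0]},
    {"xyz": [-0.001,0.0015,0.077],"angular": [0,0,0]},
    {"xyz": [-0.001,0.0015,0.084],"angular": [0,0,0]},
    {"xyz": [-0.001,0.0015,0.09],"angular": [0,0,0]},
    {"xyz": [-0.001,0.0015,0.09],"angular": [0,0,0]},
  ],
)

```text
clock: 15.95
position: [0.5757, -0.0406, 0.0464]
ee_rot: [0.144, 0.99, -0.0, -0.001]
ft_force: [-0.7, 0.2, -2.5]
grip_width: 0.442
grasp_force: 50.7
```

carry_out(
  motion=[
    {"xyz": [0,0,0.005],"angular": [0,0,0]},
    {"xyz": [0,0,0.01],"angular": [0,0,0]},
    {"xyz": [0,0,0.015],"angular": [0,0,0]},
    {"xyz": [0,0,0.018],"angular": [0,0,0]},
    {"xyz": [0,0,0.02],"angular": [0,0,0]},
    {"xyz": [0,0,0.02],"angular": [0,0,0]},
  ],
)

```text
clock: 16.55
position: [0.5763, -0.0407, 0.0276]
ee_rot: [0.144, 0.99, 0.0, 0.0]
ft_force: [-2.1, 0.6, 4.0]
grip_width: 0.443
grasp_force: 51.1
```

carry_out(
  motion=[
    {"xyz": [0,0,0],"angular": [0,0,0]},
    {"xyz": [0,0,0],"angular": [0,0,0]},
    {"xyz": [0,0,0],"angular": [0,0,0]},
    {"xyz": [0,0,0],"angular": [0,0,0]},
    {"xyz": [0,0,-0.008],"angular": [0,0,0]},
    {"xyz": [0,0,-0.025],"angular": [0,0,0]},
    {"xyz": [0,0,-0.06],"angular": [0,0,0]},
    {"xyz": [0,0,-0.1],"angular": [0,0,0]},
    {"xyz": [0,0,-0.145],"angular": [0,0,0]},
    {"xyz": [0,0,-0.185],"angular": [0,0,0]},
    {"xyz": [0,0,-0.205],"angular": [0,0,0]},
    {"xyz": [0,0,-0.205],"angular": [0,0,0]},
  ],
  hand=0.6,
)

```text
clock: 17.75
position: [0.5777, -0.0409, 0.2364]
ee_rot: [0.144, 0.99, 0.001, 0.003]
ft_force: [0.2, 0.4, -0.5]
grip_width: 0.6
grasp_force: 0.0
```

Run:
```python
from h import *
import pickle
o=get_obs();p=o['position'];print(p,o['ft_force'],o['grip_width'],R.from_quat(o['ee_rot']).as_matrix()[:,0])
c=camera('wrist');t=camera('top');s=camera('scene');pickle.dump((c,t,s),open('wi.pkl','wb'))
def cc(q): 
    d=q/1e3-O[:2];return (np.array([[np.cos(YAW),np.sin(YAW)],[-np.sin(YAW),np.cos(YAW)]])@d*1e3).round(1)
for n,xy in dict(a=(.033,-.066),b=(.033,0),f=(-.033,0),g=(.033,.066)).items():
    try:
        r=jar(c,case(*xy,0),.004,rad=30,thr=130);print(n,'cap in case',cc(r['cap']),r['d'],'body',cc(np.array(r['rect'][0])),r['rect'][1:])
    except Exception as e: print(n,e)
# lid angle check: projected corners
print([(th,[(np.array(proj(c,lidp(th,.14,h,y),1))*1.5).round().tolist() for h in(0,.03) for y in(.103,)]) for th in(1.8,1.9,2.0,2.1)])
save(c,'wi.png',s=1.5)
```

```text
[ 0.57770772 -0.04093433  0.23643288] [ 0.15498969  0.44196054 -0.50963873] 0.5997865078898932 [-0.95850134  0.28502738 -0.00587955]
a cap in case [ 30.  -64.7] 44.9 body [ 31.  -62.5] (array([59.2, 65.3]), 74.0)
b cap in case [35.3  0.5] 40.0 body [29.3 -2. ] (array([69.3, 74.9]), 73.3)
f cap in case [-31.    0.8] 41.5 body [-29.6  -1.7] (array([61.2, 75.1]), 73.5)
g cap in case [17.  95.9] 20.1 body [29.7 64.2] (array([66.5, 65.5]), 72.7)
[(1.8, [[514.0, 101.0], [561.0, 107.0]]), (1.9, [[536.0, 103.0], [577.0, 110.0]]), (2.0, [[555.0, 107.0], [589.0, 113.0]]), (2.1, [[571.0, 110.0], [599.0, 116.0]])]
```

carry_out(
  motion=[
    {"xyz": [0.001,0.04,0],"angular": [0,0,0]},
    {"xyz": [0.002,0.085,0],"angular": [0,0,0]},
    {"xyz": [0.002,0.13,0],"angular": [0,0,0]},
    {"xyz": [0.002,0.165,0],"angular": [0,0,0]},
    {"xyz": [0.002,0.17,0.01],"angular": [0,0,0]},
    {"xyz": [0.002,0.17,0.05],"angular": [0,0,0]},
    {"xyz": [0.002,0.17,0.09],"angular": [0,0,0]},
    {"xyz": [0.002,0.17,0.125],"angular": [0,0,0]},
    {"xyz": [0.002,0.17,0.136],"angular": [0,0,0]},
    {"xyz": [0.002,0.17,0.136],"angular": [0,0,0]},
  ],
  hand=0.0,
)

```text
clock: 18.9
position: [0.6212, 0.1221, 0.0942]
ee_rot: [0.144, 0.99, -0.001, -0.002]
ft_force: [0.7, 0.2, 1.1]
grip_width: -0.001
grasp_force: 0.0
```

```bash
cat >> h.py <<'E'
def cc(q):
    d=np.array(q)[:2]-O[:2];c,s=np.cos(YAW),np.sin(YAW);return np.array([c*d[0]+s*d[1],-s*d[0]+c*d[1],q[2]]).round(4)
E
python3 - <<'E'
from h import *
import pickle
o=get_obs();p=o['position'];print(cc(p),o['ft_force'],R.from_quat(o['ee_rot']).as_matrix()[:,0].round(3))
c,t,s=pickle.load(open('wi.pkl','rb'))
s2=camera('scene')
# lid rim/edge from the scene picture: expected corner pixels by angle
for th in(1.8,1.86,1.9,2.0,2.1): print(th,[np.array(proj(s2,lidp(th,.14,h,y))).round(1).tolist() for h in(0,.03) for y in(.103,-.103)])
u,v=map(int,proj(s2,case(.1,0,.15)))
cv2.imwrite('pics/lid.png',cv2.resize(s2['img'][v-60:v+80,u-90:u+90,::-1],None,fx=4,fy=4,interpolation=cv2.INTER_CUBIC)); print(u-90,v-60, proj(s2,p),proj(s2,p+[0,0,.033]))
E
```

```text
[0.2041 0.0029 0.0942] [0.74246614 0.20860999 1.08503646] [-0.958  0.285  0.003]
1.8 [[253.0, 125.5], [280.1, 160.2], [263.0, 126.3], [291.6, 160.6]]
1.86 [[255.8, 125.8], [283.3, 160.4], [265.6, 127.2], [294.5, 161.5]]
1.9 [[257.7, 126.1], [285.4, 160.7], [267.2, 127.9], [296.4, 162.2]]
2.0 [[262.1, 127.2], [290.4, 161.7], [271.2, 129.9], [300.8, 164.3]]
2.1 [[266.2, 128.7], [295.2, 163.1], [274.8, 132.2], [304.7, 166.8]]
174 94 (np.float64(299.8711807962716), np.float64(165.21234253195453)) (np.float64(300.5098766741063), np.float64(154.7264555196642))
```

View pics/lid.png

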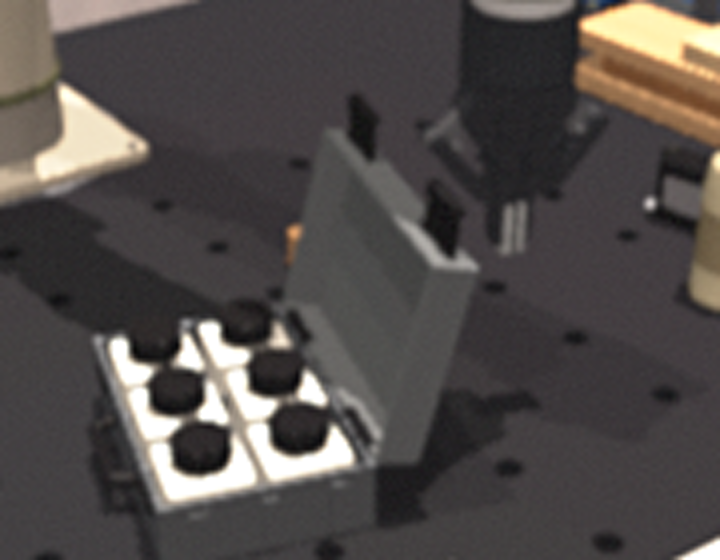

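The scene crop shows all six jars seated. The lid stands at about 1.84 rad, its far outer corner at crop (477,268). The shut fingers are behind it with their ends at (512,252), roughly 26 mm above the reported TCP. Now I'll push the lid over from behind.

carry_out(
  motion=[
    {"xyz": [0,-0.01,-0.02],"angular": [0,0,0]},
    {"xyz": [0,-0.035,-0.02],"angular": [0,0,0]},
    {"xyz": [0,-0.05,-0.02],"angular": [0,0,0]},
    {"xyz": [0,-0.065,-0.02],"angular": [0,0,0]},
    {"xyz": [0,-0.08,-0.02],"angular": [0,0,0]},
    {"xyz": [0,-0.095,-0.02],"angular": [0,0,0]},
    {"xyz": [0,-0.11,-0.022],"angular": [0,0,0]},
    {"xyz": [0,-0.124,-0.025],"angular": [0,0,0]},
  ],
)

```text
clock: 19.75
position: [0.5886, 0.0046, 0.1233]
ee_rot: [0.143, 0.99, 0.001, 0.002]
ft_force: [1.8, 2.9, -0.5]
grip_width: -0.0
grasp_force: 1.3
```

```bash
cat >> h.py <<'E'
def lidlook():
    """lid angle: pixels of the scene picture that differ from the first one, hinge-near edge line compare"""
    o=get_obs();print('TCP case',cc(o['position']),'F',o['ft_force'].round(1),'t',round(o['clock'],2))
E
python3 -c "
from h import *
lidlook()"
```

```text
TCP case [0.0823 0.0008 0.1233] F [ 1.8  2.9 -0.5] t 19.75
```

carry_out(
  motion=[
    {"xyz": [0,-0.0075,-0.01],"angular": [0,0,0]},
    {"xyz": [0,-0.019,-0.01],"angular": [0,0,0]},
    {"xyz": [0,-0.03,-0.008],"angular": [0,0,0]},
    {"xyz": [0,-0.041,-0.004],"angular": [0,0,0]},
    {"xyz": [0,-0.051,0.001],"angular": [0,0,0]},
    {"xyz": [0,-0.06,0.007],"angular": [0,0,0]},
    {"xyz": [0,-0.07,0.014],"angular": [0,0,0]},
    {"xyz": [0,-0.078,0.022],"angular": [0,0,0]},
    {"xyz": [0,-0.086,0.031],"angular": [0,0,0]},
    {"xyz": [0,-0.092,0.04],"angular": [0,0,0]},
    {"xyz": [0,-0.098,0.05],"angular": [0,0,0]},
    {"xyz": [0,-0.102,0.06],"angular": [0,0,0]},
  ],
)

```text
clock: 20.95
position: [0.5579, -0.0944, 0.0601]
ee_rot: [0.144, 0.99, -0.0, -0.0]
ft_force: [0.9, -1.0, 1.7]
grip_width: 0.001
grasp_force: 0.6
```

```bash
python3 -c "
from h import *
lidlook()"
```

```text
TCP case [-0.0214  0.0022  0.0601] F [ 0.9 -1.   1.7] t 20.95
```

carry_out(
  motion=[
    {"xyz": [0,-0.003,0.004],"angular": [0,0,0]},
    {"xyz": [0,-0.005,0.008],"angular": [0,0,0]},
    {"xyz": [0,-0.005,0.01],"angular": [0,0,0]},
  ],
)

```text
clock: 21.25
position: [0.5567, -0.0987, 0.0508]
ee_rot: [0.144, 0.99, -0.0, -0.0]
ft_force: [-0.0, -0.5, 1.1]
grip_width: 0.006
grasp_force: 0.4
```

carry_out(
  motion=[
    {"xyz": [0,0,0.002],"angular": [0,0,0]},
    {"xyz": [0,0,0.003],"angular": [0,0,0]},
    {"xyz": [0,0,0.003],"angular": [0,0,0]},
  ],
)

```text
clock: 21.55
position: [0.557, -0.0986, 0.0499]
ee_rot: [0.144, 0.99, 0.0, 0.0]
ft_force: [-9.1, 1.5, 16.9]
grip_width: 0.003
grasp_force: 8.9
```

The lid bottomed out on the rim, with 17 N at the expected height, so it is shut. Latches next: raise, then move over the left one.

carry_out(
  motion=[
    {"xyz": [0,0,-0.025],"angular": [0,0,0]},
    {"xyz": [0,0,-0.05],"angular": [0,0,0]},
    {"xyz": [0.03,-0.033,-0.05],"angular": [0,0,0]},
    {"xyz": [0.06,-0.065,-0.05],"angular": [0,0,0]},
    {"xyz": [0.068,-0.074,-0.05],"angular": [0,0,0]},
    {"xyz": [0.068,-0.074,-0.04],"angular": [0,0,0]},
    {"xyz": [0.068,-0.074,-0.03],"angular": [0,0,0]},
    {"xyz": [0.068,-0.074,-0.03],"angular": [0,0,0]},
  ],
)

```text
clock: 22.35
position: [0.4705, -0.1489, 0.0764]
ee_rot: [0.143, 0.99, 0.0, -0.001]
ft_force: [-0.7, -0.0, 0.3]
grip_width: 0.001
grasp_force: 0.0
```

Run:
```python
from h import *
import pickle
lidlook()
# measure lid/latches: black flaps in scene view vs predictions
s=camera('scene');c=camera('wrist');pickle.dump((s,c),open('wj.pkl','wb'))
def tip(ph,y): # lid shut
    return case(-.072-.030*np.sin(ph),y,.064-.030*np.cos(ph))
for n,f,k in(('scene',0,s),('wrist',1,c)):
    g=k['img'].max(2)
    print(n,'lid edge',[np.array(proj(k,lidp(0,.14,.03,y),f)).round(1).tolist() for y in(.103,0,-.103)])
    for y in(.07,-.07): print('  y',y,{ph:np.array(proj(k,tip(ph,y),f)).round(1).tolist() for ph in(0,1.1,1.5,1.9)})
g=c['img'].max(2).astype(int)
# profiles across lid front edge at y=0 & along latch_r (y=-70): case x from -30 to -115 at z=.08/.064
for y,z in((-.04,.08),(-.02,.08),(-.07,.066)): print(y,[(x,int(g[int(round(v)),int(round(u))])) for x in range(-56,-116,-4) for u,v in[proj(c,case(x/1e3,y,z),1)] if 0<=v<384 and 0<=u<512])
```

```text
TCP case [-0.0984  0.0704  0.0764] F [-0.7 -0.   0.3] t 22.35
scene lid edge [[195.6, 169.1], [202.9, 188.4], [211.4, 211.3]]
  y 0.07 {0: [198.8, 189.0], 1.1: [188.6, 185.9], 1.5: [187.0, 182.6], 1.9: [187.0, 178.9]}
  y -0.07 {0: [209.3, 218.4], 1.1: [198.1, 215.5], 1.5: [196.3, 212.1], 1.9: [196.5, 208.1]}
wrist lid edge [[303.2, 175.3], [293.7, 311.2], [285.0, 389.2]]
  y 0.07 {0: [289.4, 202.0], 1.1: [255.1, 209.5], 1.5: [250.5, 215.4], 1.9: [252.6, 222.2]}
  y -0.07 {0: [281.6, 334.3], 1.1: [254.7, 346.2], 1.5: [251.2, 354.9], 1.9: [252.8, 364.4]}
-0.04 [(-56, 42), (-60, 49), (-64, 42), (-68, 46), (-72, 51), (-76, 43), (-80, 43), (-84, 44), (-88, 40), (-92, 42), (-96, 46), (-100, 43), (-104, 40), (-108, 46), (-112, 41)]
-0.02 [(-56, 37), (-60, 39), (-64, 44), (-68, 45), (-72, 42), (-76, 50), (-80, 47), (-84, 37), (-88, 43), (-92, 43), (-96, 44), (-100, 46), (-104, 44), (-108, 40), (-112, 45)]
-0.07 [(-56, 39), (-60, 45), (-64, 40), (-68, 52), (-72, 38), (-76, 38), (-80, 43), (-84, 42), (-88, 45), (-92, 43), (-96, 42), (-100, 46), (-104, 46), (-108, 43), (-112, 44)]
```

carry_out(
  motion=[
    {"xyz": [0,0,0.02],"angular": [0,0,0]},
    {"xyz": [0,0,0.03],"angular": [0,0,0]},
    {"xyz": [0,0,0.04],"angular": [0,0,0]},
    {"xyz": [0,0,0.05],"angular": [0,0,0]},
    {"xyz": [0,0,0.06],"angular": [0,0,0]},
    {"xyz": [0,0,0.06],"angular": [0,0,0]},
  ],
)

```text
clock: 23.05
position: [0.4698, -0.1501, 0.0169]
ee_rot: [0.144, 0.99, -0.0, -0.001]
ft_force: [0.6, 0.1, 0.9]
grip_width: -0.0
grasp_force: 0.0
```

carry_out(
  motion=[
    {"xyz": [0,0.004,0],"angular": [0,0,0]},
    {"xyz": [0,0.006,0],"angular": [0,0,0]},
    {"xyz": [0,0.008,0],"angular": [0,0,0]},
    {"xyz": [0,0.008,0],"angular": [0,0,0]},
  ],
)

```text
clock: 23.45
position: [0.473, -0.1428, 0.0185]
ee_rot: [0.144, 0.99, -0.0, 0.0]
ft_force: [0.2, -1.8, -0.0]
grip_width: -0.001
grasp_force: 1.3
```

carry_out(
  motion=[
    {"xyz": [0,0.0015,0],"angular": [0,0,0]},
    {"xyz": [0,0.003,0],"angular": [0,0,0]},
    {"xyz": [0,0.003,0],"angular": [0,0,0]},
  ],
)

```text
clock: 23.75
position: [0.4733, -0.1411, 0.0181]
ee_rot: [0.144, 0.99, -0.001, -0.0]
ft_force: [-1.4, -7.2, -3.1]
grip_width: 0.0
grasp_force: 3.6
```

carry_out(
  motion=[
    {"xyz": [0,0.0015,0],"angular": [0,0,0]},
    {"xyz": [0,0.003,0],"angular": [0,0,0]},
    {"xyz": [0,0.003,0],"angular": [0,0,0]},
  ],
)

```text
clock: 24.05
position: [0.4737, -0.1397, 0.0181]
ee_rot: [0.145, 0.989, -0.002, -0.0]
ft_force: [-3.4, -14.5, -2.7]
grip_width: 0.0
grasp_force: 6.9
```

carry_out(
  motion=[
    {"xyz": [0,-0.005,0],"angular": [0,0,0]},
    {"xyz": [0,-0.007,0.003],"angular": [0,0,0]},
    {"xyz": [0,-0.007,0.007],"angular": [0,0,0]},
    {"xyz": [0,-0.005,0.007],"angular": [0,0,0]},
    {"xyz": [0,-0.004,0.007],"angular": [0,0,0]},
    {"xyz": [0,-0.004,0.007],"angular": [0,0,0]},
  ],
)

```text
clock: 24.65
position: [0.4735, -0.1402, 0.0111]
ee_rot: [0.144, 0.99, 0.0, -0.0]
ft_force: [-0.1, 0.3, 0.8]
grip_width: -0.002
grasp_force: 0.1
```

carry_out(
  motion=[
    {"xyz": [0,0.002,0],"angular": [0,0,0]},
    {"xyz": [0,0.003,0],"angular": [0,0,0]},
    {"xyz": [0,0.003,0],"angular": [0,0,0]},
  ],
)

```text
clock: 24.95
position: [0.4735, -0.14, 0.0112]
ee_rot: [0.145, 0.989, -0.001, -0.0]
ft_force: [-2.9, -9.6, -0.1]
grip_width: -0.002
grasp_force: 5.1
```

```bash
python3 -c "
from h import *
lidlook()"
```

```text
TCP case [-0.0891  0.0701  0.0112] F [-2.9 -9.6 -0.1] t 24.95
```

carry_out(
  motion=[
    {"xyz": [0,-0.013,0],"angular": [0,0,0]},
    {"xyz": [0,-0.013,-0.03],"angular": [0,0,0]},
    {"xyz": [0,-0.013,-0.068],"angular": [0,0,0]},
    {"xyz": [-0.04,-0.013,-0.068],"angular": [0,0,0]},
    {"xyz": [-0.085,-0.013,-0.068],"angular": [0,0,0]},
    {"xyz": [-0.125,-0.013,-0.068],"angular": [0,0,0]},
    {"xyz": [-0.14,-0.013,-0.068],"angular": [0,0,0]},
    {"xyz": [-0.14,-0.013,-0.06],"angular": [0,0,0]},
    {"xyz": [-0.14,-0.013,-0.05],"angular": [0,0,0]},
    {"xyz": [-0.14,-0.013,-0.05],"angular": [0,0,0]},
  ],
)

```text
clock: 25.95
position: [0.6026, -0.1895, 0.0591]
ee_rot: [0.144, 0.99, 0.0, -0.002]
ft_force: [-0.1, -0.5, -0.7]
grip_width: -0.0
grasp_force: 0.0
```

```bash
python3 -c "
from h import *
lidlook()"
```

```text
TCP case [-0.0998 -0.0677  0.0591] F [-0.1 -0.5 -0.7] t 25.95
```

Now the right latch in the same way: down, then in.

carry_out(
  motion=[
    {"xyz": [-0.002,0,0.01],"angular": [0,0,0]},
    {"xyz": [-0.002,0,0.02],"angular": [0,0,0]},
    {"xyz": [-0.002,0,0.03],"angular": [0,0,0]},
    {"xyz": [-0.002,0,0.04],"angular": [0,0,0]},
    {"xyz": [-0.002,0,0.046],"angular": [0,0,0]},
    {"xyz": [-0.002,0.003,0.046],"angular": [0,0,0]},
    {"xyz": [-0.002,0.006,0.046],"angular": [0,0,0]},
    {"xyz": [-0.002,0.008,0.046],"angular": [0,0,0]},
    {"xyz": [-0.002,0.01,0.046],"angular": [0,0,0]},
    {"xyz": [-0.002,0.01,0.046],"angular": [0,0,0]},
  ],
)

```text
clock: 26.95
position: [0.6094, -0.1819, 0.0153]
ee_rot: [0.144, 0.99, -0.001, 0.0]
ft_force: [0.5, -4.5, -2.1]
grip_width: 0.001
grasp_force: 1.8
```

carry_out(
  motion=[
    {"xyz": [0,0.0015,0],"angular": [0,0,0]},
    {"xyz": [0,0.003,0],"angular": [0,0,0]},
    {"xyz": [0,0.003,0],"angular": [0,0,0]},
  ],
)

```text
clock: 27.25
position: [0.6099, -0.1801, 0.0152]
ee_rot: [0.145, 0.989, -0.001, -0.0]
ft_force: [-0.9, -7.2, -2.9]
grip_width: -0.002
grasp_force: 3.8
```

```bash
python3 -c "
from h import *
lidlook()"
```

```text
TCP case [-0.0888 -0.0721  0.0152] F [-0.9 -7.2 -2.9] t 27.25
```

carry_out(
  motion=[
    {"xyz": [0,0.002,0],"angular": [0,0,0]},
    {"xyz": [0,0.003,0],"angular": [0,0,0]},
    {"xyz": [0,0.003,0],"angular": [0,0,0]},
  ],
)

```text
clock: 27.55
position: [0.6099, -0.18, 0.0153]
ee_rot: [0.146, 0.989, -0.002, -0.0]
ft_force: [-2.9, -14.3, -2.4]
grip_width: -0.0
grasp_force: 7.1
```

carry_out(
  motion=[
    {"xyz": [0,-0.006,0],"angular": [0,0,0]},
    {"xyz": [0,-0.01,0.004],"angular": [0,0,0]},
    {"xyz": [0,-0.008,0.005],"angular": [0,0,0]},
    {"xyz": [0,-0.005,0.005],"angular": [0,0,0]},
    {"xyz": [0,-0.003,0.005],"angular": [0,0,0]},
    {"xyz": [0,-0.001,0.005],"angular": [0,0,0]},
    {"xyz": [0,0,0.005],"angular": [0,0,0]},
    {"xyz": [0,0,0.005],"angular": [0,0,0]},
  ],
)

```text
clock: 28.35
position: [0.6096, -0.1801, 0.0101]
ee_rot: [0.146, 0.989, -0.003, -0.0]
ft_force: [-3.9, -15.5, -0.8]
grip_width: 0.002
grasp_force: 7.8
```

```bash
python3 -c "
from h import *
lidlook()"
```

```text
TCP case [-0.0889 -0.0718  0.0101] F [ -3.9 -15.5  -0.8] t 28.35
```

carry_out(
  motion=[
    {"xyz": [0,-0.013,0],"angular": [0,0,0]},
    {"xyz": [0,-0.013,-0.04],"angular": [0,0,0]},
    {"xyz": [0,-0.013,-0.085],"angular": [0,0,0]},
    {"xyz": [0.03,0.01,-0.085],"angular": [0,0,0]},
    {"xyz": [0.072,0.032,-0.08],"angular": [0,0,0]},
    {"xyz": [0.072,0.032,-0.06],"angular": [0,0,0]},
    {"xyz": [0.072,0.032,-0.048],"angular": [0,0,0]},
    {"xyz": [0.072,0.032,-0.042],"angular": [0,0,0]},
    {"xyz": [0.072,0.032,-0.038],"angular": [0,0,0]},
    {"xyz": [0.072,0.032,-0.038],"angular": [0,0,0]},
  ],
)

```text
clock: 29.35
position: [0.5516, -0.1243, 0.0499]
ee_rot: [0.144, 0.99, 0.001, -0.001]
ft_force: [-12.5, 4.7, 22.7]
grip_width: -0.0
grasp_force: 10.9
```

```bash
python3 -c "
from h import *
lidlook()"
```

```text
TCP case [-0.0518 -0.0003  0.0499] F [-12.5   4.7  22.7] t 29.35
```

carry_out(
  motion=[
    {"xyz": [0,0,-0.03],"angular": [0,0,0]},
    {"xyz": [0,0,-0.07],"angular": [0,0,0]},
    {"xyz": [0,0,-0.115],"angular": [0,0,0]},
    {"xyz": [0,0,-0.16],"angular": [0,0,0]},
    {"xyz": [0,0,-0.18],"angular": [0,0,0]},
    {"xyz": [0,0,-0.18],"angular": [0,0,0]},
    {"xyz": [0,0,-0.18],"angular": [0,0,0]},
    {"xyz": [0,0,-0.18],"angular": [0,0,0]},
    {"xyz": [0,0,-0.18],"angular": [0,0,0]},
  ],
)

```text
clock: 30.25
position: [0.5509, -0.1242, 0.2269]
ee_rot: [0.144, 0.99, -0.0, -0.001]
ft_force: [0.2, 0.2, -0.6]
grip_width: 0.002
grasp_force: 0.0
```

Run:
```python
from h import *
lidlook();c=camera('wrist');g=c['img'].astype(int).sum(2)//3
# brightness maps in the case's front plane region at z=.064 (latch out would cover x<-80) ; rows y, cols x -60..-116
for y in(.08,.07,.06,.0,-.06,-.07,-.08):
    print(y,[int(g[int(round(v)),int(round(u))]) if 0<=v<384 and 0<=u<512 else -1 for x in range(-56,-120,-4) for u,v in[proj(c,case(x/1e3,y,.064),1)]])
```

```text
TCP case [-0.0519  0.0004  0.2269] F [ 0.2  0.2 -0.6] t 30.25
0.08 [246, 245, 245, 249, 77, 38, 42, 71, 76, 70, 73, 75, 69, 43, 48, 39]
0.07 [243, 245, 245, 246, 86, 32, 39, 66, 68, 59, 69, 73, 58, 43, 44, 46]
0.06 [243, 243, 243, 246, 72, 30, 44, 62, 70, 66, 70, 53, 48, 45, 41, 49]
0.0 [240, 232, 233, 237, 47, 34, 25, 36, 39, 45, 46, 43, 41, 41, 39, 42]
-0.06 [233, 235, 234, 239, 60, 36, 53, 69, 69, 71, 64, 73, 72, 71, 70, 73]
-0.07 [230, 231, 231, 237, 54, 38, 70, 69, 69, 72, 70, 73, 64, 69, 69, 70]
-0.08 [189, 208, 205, 200, 55, 33, 65, 255, 237, 75, 62, 68, 70, 77, 70, 73]
```

Run:
```python
from h import *
c=camera('wrist');g=c['img'].astype(int).sum(2)//3
for y in(.13,.115,.105,.098,.09,.05,.045,.04,.035,.02):
    print(y,[int(g[int(round(v)),int(round(u))]) if 0<=v<384 and 0<=u<512 else -1 for x in range(-64,-132,-4) for u,v in[proj(c,case(x/1e3,y,.064),1)]])
```

```text
0.13 [71, 67, 68, 65, 63, 70, 74, 69, 71, 67, 74, 74, 60, 45, 40, 49, 45]
0.115 [62, 61, 62, 69, 66, 71, 69, 68, 70, 72, 74, 76, 49, 47, 48, 38, 45]
0.105 [83, 88, 64, 66, 66, 71, 71, 73, 70, 67, 67, 79, 41, 49, 42, 47, 46]
0.098 [248, 248, 57, 59, 67, 73, 69, 71, 71, 71, 71, 62, 40, 45, 48, 47, 39]
0.09 [245, 249, 76, 34, 67, 68, 72, 70, 66, 70, 67, 51, 43, 40, 45, 40, 42]
0.05 [242, 245, 95, 36, 45, 66, 69, 65, 69, 42, 45, 45, 43, 48, 48, 42, 39]
0.045 [241, 246, 28, 41, 70, 72, 68, 70, 59, 45, 44, 38, 39, 45, 44, 44, 46]
0.04 [239, 245, 18, 30, 33, 58, 73, 72, 49, 41, 41, 41, 51, 40, 48, 44, 38]
0.035 [241, 244, 19, 49, 82, 45, 60, 71, 42, 47, 43, 47, 47, 47, 46, 47, 40]
0.02 [238, 243, 51, 35, 44, 42, 38, 45, 45, 42, 39, 40, 44, 42, 49, 45, 42]
```

The lit strip carries on past the flap's ends, so it is the bench with an arm shadow and not a raised flap. Both latches are flat, and I'm handing in.

```bash
python3 -c "
from workcell import *
print(hand_in())"
```

```text
the job is handed in; nothing more can be done
None
```

I seated both bench jars in the two empty rear pockets, shut the lid and pressed both latches flat, then handed the job in at about 30 s of the 69 s allowed; hand-in returned no verdict, and I judged the lid and latches by contact force and finger position rather than from a final picture.

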